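# Chill the glasses and steel cubes for rum

## Robot

A 6-joint arm with a two-finger parallel gripper is mounted at the origin on the work surface. World frame = base frame: x ahead of the robot, y to its left, z up, the work surface at z = 0. Lengths are in mm, angles in rad, forces in N, time in s.
With the tool pointing down it reaches from about 350 to 775 mm from the base axis. Payload 5.5 kg.
Tool frame: the origin (TCP) lies between the finger pads; the fingertips stand 17 mm ahead of it and the grasp point (between the pads) lies 2 mm behind it; z points along the fingers, y is the line along which they close (so a half turn about z gives the same grasp; the last joint's range is limited). The gripper opens to 85 mm and grips with 20 to 120 N. Pads are 22 mm wide; open, the fingers measure 114 mm over their backs; the gripper's body (76 mm by 85 mm) begins 54 mm behind the grasp point. The pads swing forward as they close: fully open they stand 13 mm farther back than shut.
Start: joints at [-1.285, 0.313, 0.046, 1.304, 0, 1.431], TCP at [237.504, -523.7, 248.323] pointing down, gripper open.
Joint ranges: [-2.76, 2.76], [-0.86, 1.69], [-1.03, 1.26], [-2.2, 2.34], [-1.47, 1.5], [-3.14, 3.14]. Speed limits (rad/s): [2.57, 2.57, 3.14, 3.14, 3.14, 3.14].

## Interface

Orientations are given as a unit quaternion [x, y, z, w].
In Python, from workcell import telemetry, vision, ctrl, finder gives the robot as it stands.
- The arm moves only by the tool servo_tool, never from a script. Its argument "series" is a list of rows, each an object with "delta_rot": the turn, a rotation vector about the world's x, y, z in rad, a list of three; "offset": the shift along the world's x, y, z in mm, a list of three; "hand": the opening, from 0 (shut) to 1 (fully open). In form: [{"delta_rot": [wx, wy, wz], "offset": [dx, dy, dz], "hand": hand}, ...]. A call has 1 to 8 rows; each row shifts and turns the commanded pose from where the row before left it; what a row does not reach is not made up. A row lasts 1/12 s, in which the tool goes at most 41.7 mm and 7.16 degrees, less where a joint would pass 70% of its speed; a pose out of reach is approached as far as the arm can. A call is refused whole if a number of a shift passes 41.7 or a number of a turn 0.125, either way. A call with a gripper value outside its range is refused whole. The fingers move at their own pace and stop on an object; "squeeze" is the grip in N (left out, the last holds). Time passes only in rows, so rows that do not move let the fingers close. It gives the time, the measured TCP pose, the force, the opening and the grip force at its end, in the units of the state.
- telemetry.observe(): the state, without advancing time (a new reading comes with each control period).
- vision.camera(name): name is "scene" or "top"; returns a dict with "frame" (384x512x3 uint8, blue, green, red), "camera_matrix" (3x3 intrinsics, pixels), "xyz" and "rotation" of the camera in the world. Camera axes: x right, y up, looking along -z (the intrinsics and any distortion apply to the point x, -y, -z); pixel columns grow to the right and rows downward; lengths in mm; the calibration is good to about 2 mm. A picture is of the moment at which its call begins. There is no depth.
- ctrl.sign_off(): hands the job in; it is judged then, once.
Trained networks look in the newest picture that a camera, given by its name, has taken for a name from the list of things; names that differ only in an ending like _2 or _b are one class to them, and where a whole thing is asked for, a point or a joint stands for the part that bears it (a point fixed in the world has none). Each returns a list of dicts, best first, with "score" (0 to 1); they miss things now and then, are a little off and sometimes report something else, mostly with a low value. They report only what shows in the picture. A call takes as long as a camera call.
- finder.boxes_of(camera, label): "uv" ([column, row] in pixels, amid what is visible of it).
- finder.place_of(camera, label): "uv" ([column, row] in pixels: a listed point, or the origin of a listed thing).
The state is a dict: "t": time; "joint_pos": joint angles; "joint_velocities": joint speeds; "joint_torque": joint torques, N m; "tcp_pos": TCP position; "tool_rot": TCP orientation; "wrist_force": force on the tool from outside, world axes, zero at the start; "ft_torque": the same for the moment, N m; "gripper_width": opening from 0.0 (shut) to 1.0 (fully open); "grasp_force": force on a finger pad.
Only numpy, scipy, OpenCV 4.12 (cv2) and the standard library are available. Lean on these libraries where they do the work, as an engineer would, in place of code of your own. Each camera call takes 0.05 s, during which the arm holds its last target. There are 200 camera calls.

## Task

Get the chilling station ready for tonight's rum: slide the white dish and both tumblers over the sideboard, without lifting or tipping them, onto their round marks on the black pad, and put every steel cube that lies about into the dish. Once all of that is in place, start the station: twist the red spring-return knob clockwise to its stop, keep it there half a second and let it spring back. Leave the tongs, stirrer, jigger, coasters and lime where they are.

Things in the scene. Friction and masses are not known exactly. Their poses are not given: they have to be found in the camera images.
- dish: round white ceramic dish, open, 150 mm outer diameter at the rim (140 at the foot), 45 mm high, wall 5 mm, floor 6 mm thick, 0.45 kg; origin at the centre of its underside, z up; too wide to grip across, it is slid over the wood
- glass1: green glass tumbler, open, 84 mm outer diameter at the rim (78 at the foot), 68 mm tall, wall 4 mm, floor 10 mm, 0.26 kg, standing upright; origin at the centre of its underside; too wide to grip across, it is slid over the wood
- glass2: second green glass tumbler, the same as glass1
- dish_spot (a point): centre of the large round blue mark (150 mm) on the chilling station's flat black pad, where the dish belongs; at table height, its axes are the station's. The pad is a film under 1 mm thick and no obstacle; the station's aluminium console, 150 x 100 mm and 50 mm tall, stands at the -y end, its centre at (-10, -150) mm in this frame
- glass_spot1 (a point): centre of one of the two small round blue marks (84 mm) on the pad, for a tumbler, at table height
- glass_spot2 (a point): centre of the other small round blue mark on the pad, for a tumbler, at table height
- starter (a joint): angle of the red starter knob on the console, rad: 0 at rest, grows clockwise seen from above, stop at 1.2; a spring returns it to 0 when released (about 0.03 N m at rest, 0.15 N m at the stop)
- starter_grip (a point): grip point of the red starter knob, on its upright turning axis, 79 mm above the table: a bar 46 mm long along this point's x axis (which turns with the knob), 12 mm thick along its y axis, from 62 to 90 mm above the table
- cube1: steel drink-chilling cube, 26 mm edges, 90 g; origin at the centre of the face that is underneath at the start, z up; may be absent
- cube2: steel drink-chilling cube, 26 mm edges, 90 g; origin at the centre of the face that is underneath at the start, z up; may be absent
- cube3: steel drink-chilling cube, 26 mm edges, 90 g; origin at the centre of the face that is underneath at the start, z up; may be absent
- cube4: steel drink-chilling cube, 26 mm edges, 90 g; origin at the centre of the face that is underneath at the start, z up; may be absent
- cube5: steel drink-chilling cube, 26 mm edges, 90 g; origin at the centre of the face that is underneath at the start, z up; may be absent
- tongs: stainless spring-hinge ice tongs lying flat, 175 mm long, 75 mm wide, 14 mm thick, hinge at -x; origin at the middle of its underside; bystander, leave alone
- stirrer: flat bamboo stirrer, 210 mm long along x, 18 mm wide, 6 mm thick; origin at the middle of its underside; bystander, leave alone
- jigger: brass measure, 42 mm diameter, 75 mm tall; origin at the middle of its underside; bystander, leave alone
- coasters: stack of cork coasters, 96 mm diameter, 30 mm tall; origin at the middle of its underside; bystander, leave alone
- lime: green lime, 52 mm; origin at the middle of its underside; bystander, leave alone

How it is judged (in metres and radians):
On the way, in this order (a step that is already met when the one before it is completed fails the run):
1. everything is in place on the pad: the dish within 15 mm of the centre of the large mark, each tumbler upright within 12 mm of the centre of a small mark (either one), every cube present in the dish (horizontal distance between dish and dish_spot below 0.015 m and (horizontal distance between glass1 and glass_spot1 below 0.012 m or horizontal distance between glass1 and glass_spot2 below 0.012 m) and angle between each of glass1, glass2, dish's own z axis and vertical below 0.1 rad and (horizontal distance between glass2 and glass_spot1 below 0.012 m or horizontal distance between glass2 and glass_spot2 below 0.012 m) and horizontal distance between each of cube1, cube2, cube3, cube4, cube5 and dish below 0.07 m and height (world z) of each of cube1, cube2, cube3, cube4, cube5 below 0.05 m), for 0.2 s.
2. the starter knob is turned to its stop (past 1.1 rad) and kept there for half a second (value of joint starter above 1.1 rad), for 0.5 s.
3. the knob is let go and has sprung back to rest (below 0.08 rad) (value of joint starter below 0.08 rad), for 0.2 s.
At the end, for the whole second after the job is handed in: The dish stands within 15 mm of the centre of the large mark and each tumbler upright within 12 mm of the centre of a small mark, every cube present lies in the dish below its rim, all at rest, and the knob has sprung back to rest (below 0.08 rad) (all of step 1 and linear speed of each of dish, glass1, glass2, cube1, cube2, cube3, cube4, cube5 below 0.02 m/s and value of joint starter below 0.08 rad); the robot touches nothing.
It fails at once if a bystander (tongs, stirrer, jigger, coasters or lime) is moved more than 30 mm (distance of any of tongs, stirrer, jigger, coasters, lime from where it was at the start of the episode above 0.03 m).
It fails at once if a tumbler or the dish is tipped more than 0.5 rad or lifted: its underside more than 25 mm above the sideboard (angle between any of dish, glass1, glass2's own z axis and vertical above 0.5 rad or height (world z) of any of dish, glass1, glass2 above 0.025 m).
Of cube1, cube2, cube3, cube4, cube5 only 3 to 5 are there at a start; the rules pass over those that are not, and their reading is None.
At some moment in a run one of glass1, glass2, cube1, cube2, cube3, cube4, cube5 may be knocked a few centimetres aside while the robot is not near it.
Once in a run the grip may slacken for a moment while it holds something.
It also fails if it takes over 208 s, if anything falls off the work surface, if the arm or the gripper's body presses on something with over 40 N, if the wrist force passes 120 N, or if a joint passes its speed limit or range.

## Working session

There is one attempt and no reset: what is moved stays moved. The work goes in short steps, Python scripts to look and compute and a tool call to move; the robot and the scene stay as the last step left them, time stands still between calls to the robot, and variables do not carry over. Pictures are saved under pics/ and viewed, at most 14 in all, crops included, and the job is handed in when it is done.

Besides the shell and the picture viewer there is one more tool, called after "Call:" as name([rows], argument=value, ...), one row to a line, values as JSON. servo_tool: Moves the arm, as the interface text tells. Its arguments: {"type":"object","properties":{"series":{"type":"array"},"squeeze":{"type":"number"}},"required":["series"]}

```bash
mkdir -p pics; ls; cat > h.py <<'E'
import numpy as np, cv2
from workcell import telemetry, vision, ctrl, finder
def ray(c,uv):
    K=np.array(c["camera_matrix"],float); p=np.linalg.inv(K)@np.array([uv[0],uv[1],1.0])
    R=np.array(c["rotation"],float)
    if R.shape!=(3,3):
        from scipy.spatial.transform import Rotation as Q; R=Q.from_quat(R).as_matrix()
    return np.array(c["xyz"],float), R@np.array([p[0],-p[1],-p[2]])
def at(c,uv,z):
    o,d=ray(c,uv); return (o+d*(z-o[2])/d[2])[:2].round(1)
def find(cam,c,label,z,n=3,f="place_of"):
    return [(tuple(at(c,r["uv"],z).tolist()),round(r["score"],2)) for r in getattr(finder,f)(cam,label)[:n]]
E
python3 - <<'E'
from h import *
print(telemetry.observe())
for n in ("scene","top"):
    c=vision.camera(n); cv2.imwrite(f"pics/{n}0.png",c["frame"])
    print({k:v for k,v in c.items() if k!="frame"})
    for l,z in [("dish",0),("glass1",0),("dish_spot",0),("glass_spot1",0),("starter_grip",79),("cube1",0),("tongs",0),("stirrer",0),("jigger",0),("coasters",0),("lime",0)]:
        print(n,l,find(n,c,l,z,7 if l=="cube1" else 3))
E
```

```text
pics
{'t': 0.0, 'joint_pos': array([-1.28458772e+00,  3.13990049e-01,  4.49705299e-02,  1.30362453e+00,
       -1.43692052e-05,  1.43119568e+00]), 'joint_velocities': array([-1.58781791e-03,  1.71152581e-03,  8.64144002e-05, -1.73180645e-03,
        1.36358003e-03, -6.39764897e-04]), 'joint_torque': array([ 7.56408863e-04, -4.80632865e+01,  2.98532349e+01,  1.94049004e-02,
       -1.40903448e-04, -2.02036148e-06]), 'tcp_pos': array([ 237.3542367 , -523.18123182,  247.41129917]), 'tool_rot': array([ 9.77420874e-01,  2.11299745e-01, -7.48274685e-05, -9.20855230e-04]), 'wrist_force': array([ 0.37328468, -0.15445025,  0.35045644]), 'ft_torque': array([0.02964379, 0.01840635, 0.06556619]), 'grasp_force': 0.0, 'gripper_width': 0.997747266811467}
{'camera_matrix': array([[396.90373299,   0.        , 265.33298201],
       [  0.        , 396.90373299, 196.68062244],
       [  0.        ,   0.        ,   1.        ]]), 'xyz': array([1069.44309849, -471.84387903,  735.79926194]), 'rotation': array([0.3731091 , 0.1517249 , 0.33179301, 0.85304311])}
scene dish [((554.8, 144.0), 0.88), ((588.7, 33
[... 1014 characters left out ...]
2.1), 0.95), ((542.7, -61.1), 0.67)]
top glass1 [((595.5, 322.3), 0.92), ((539.0, -398.5), 0.72), ((469.6, 318.0), 0.69)]
top dish_spot [((587.7, -211.4), 0.95), ((651.1, -77.1), 0.68), ((557.9, 141.4), 0.48)]
top glass_spot1 [((538.1, -61.8), 0.95)]
top starter_grip [((522.5, -361.7), 0.72)]
top cube1 [((426.4, 3.3), 0.64), ((418.1, 114.4), 0.61), ((407.3, -158.1), 0.42), ((422.0, -80.4), 0.42), ((407.6, 203.5), 0.39)]
top tongs [((384.2, -339.6), 0.64)]
top stirrer [((686.8, 164.8), 0.84), ((384.8, -339.1), 0.5)]
top jigger [((774.0, 85.9), 0.4), ((685.7, 160.0), 0.31), ((382.9, -337.8), 0.27)]
top coasters [((762.5, 233.5), 0.57), ((535.0, -388.8), 0.36)]
top lime [((538.6, 436.3), 0.65)]
```

View pics/top0.png

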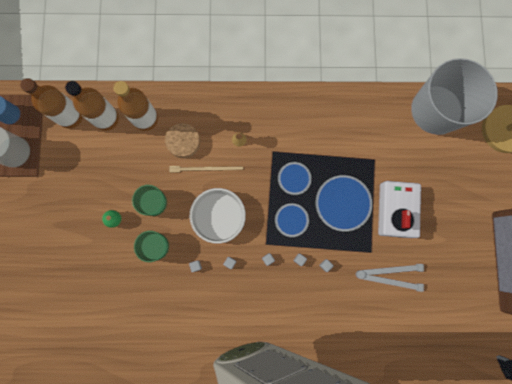

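View pics/scene0.png

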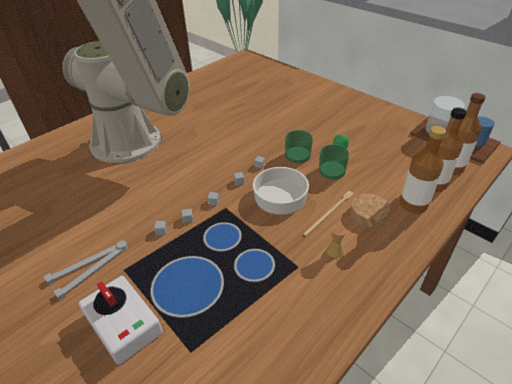

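The top view shows the dish at about (217,215) px and the tumblers at (150,200) and (152,246). The marks are at (343,202), (294,178) and (292,220), with five cubes along row 262 and the knob at (402,219). The scene view agrees, and the pad is free. Next I'll get precise positions by fitting silhouettes.

```bash
cat >> h.py <<'E'
from scipy.optimize import fsolve
from scipy.spatial.transform import Rotation as Q
def proj(c,P):
    K=np.array(c["camera_matrix"]); q=(np.array(P)-c["xyz"])@Q.from_quat(c["rotation"]).as_matrix()
    return np.c_[K[0,0]*q[:,0]/-q[:,2]+K[0,2], K[1,1]*q[:,1]/q[:,2]+K[1,2]]
A=np.linspace(0,2*np.pi,48)
def hullcen(c,x,y,rings):   # rings: (radius, z)
    P=np.vstack([np.c_[x+r*np.cos(A),y+r*np.sin(A),0*A+z] for r,z in rings])
    m=cv2.moments(cv2.convexHull(proj(c,P).astype(np.float32))); return np.array([m["m10"],m["m01"]])/m["m00"],m["m00"]
SH=dict(dish=[(70,0),(75,45)],glass=[(39,0),(42,68)],big=[(75,0)],small=[(42,0)],cube=[(14.7,0),(14.7,26)])
def fit(c,mask,seed,kind):   # biggest blob near the seed (world xy); matched centroids, area ratio
    s=hullcen(c,*seed,SH[kind])[0]
    best=None
    for k in cv2.findContours(mask,cv2.RETR_EXTERNAL,cv2.CHAIN_APPROX_NONE)[0]:
        k=cv2.convexHull(k); m=cv2.moments(k)
        if m["m00"]<15: continue
        u=np.array([m["m10"],m["m01"]])/m["m00"]; d=np.linalg.norm(u-s)
        if best is None or d<best[0]: best=(d,u,m["m00"],k)
    if best is None or best[0]>25: return None
    xy=fsolve(lambda p:hullcen(c,*p,SH[kind])[0]-best[1],seed)
    ww=np.array([at(c,p[0],26) for p in best[3]],np.float32)
    return xy.round(1),round(best[2]/hullcen(c,*xy,SH[kind])[1],2),round(cv2.minAreaRect(ww)[2],0) if kind=="cube" else None
def masks(c):
    h=cv2.cvtColor(c["frame"],cv2.COLOR_BGR2HSV); R=lambda a,b:cv2.inRange(h,a,b)
    op=lambda m,k:cv2.morphologyEx(m,cv2.MORPH_OPEN,np.ones((k,k)))
    return dict(blue=op(R((100,110,60),(125,255,255)),3),green=op(R((55,60,20),(90,255,255)),3),grey=op(R((0,0,110),(179,55,255)),2))
def survey(c,seeds):
    m=masks(c); M=dict(dish="grey",glass="green",big="blue",small="blue",cube="grey")
    for kind,s in seeds: print(kind,s,"->",fit(c,m[M[kind]],s,kind))
E
python3 - <<'E'
from h import *
S=[("dish",(548,142)),("glass",(468,314)),("glass",(590,325)),("big",(585,-215)),("small",(538,-62)),("small",(652,-75))]+[("cube",p) for p in [(408,-155),(425,-79),(427,3),(418,108),(406,202)]]
for n in ("top","scene"):
    c=vision.camera(n); print(n); survey(c,S)
    h=cv2.cvtColor(c["frame"],cv2.COLOR_BGR2HSV)
    r=cv2.inRange(h,(0,150,90),(6,255,255))|cv2.inRange(h,(174,150,90),(179,255,255))
    for k in cv2.findContours(r,cv2.RETR_EXTERNAL,cv2.CHAIN_APPROX_NONE)[0]:
        if len(k)>8:
            m=cv2.minAreaRect(k); b=cv2.boxPoints(m); print("red",m[0],[at(c,p,90).tolist() for p in b])
E
```

```text
top
dish (548, 142) -> (array([542.2, 136.9]), 1.0, None)
glass (468, 314) -> (array([462.3, 315.5]), 0.85, None)
glass (590, 325) -> (array([585.4, 324.4]), 0.84, None)
big (585, -215) -> (array([ 583.2, -216. ]), 0.92, None)
small (538, -62) -> (array([534.9, -66.6]), 0.87, None)
small (652, -75) -> (array([654.5, -76. ]), 0.85, None)
cube (408, -155) -> (array([ 405.2, -161.1]), 0.85, 45.0)
cube (425, -79) -> (array([421.3, -89.3]), 0.92, 53.0)
cube (427, 3) -> (array([ 4.231e+02, -4.000e-01]), 0.92, 34.0)
cube (418, 108) -> (array([413.9, 104.9]), 0.91, 59.0)
cube (406, 202) -> (array([405.3, 200.7]), 0.83, 19.0)
red (406.0, 218.5) [[553.1, -348.0], [553.1, -369.2], [508.5, -366.7], [508.6, -345.6]]
red (408.0, 189.0) [[611.5, -361.8], [611.5, -372.5], [606.1, -372.2], [606.2, -361.5]]
scene
dish (548, 142) -> (array([550.7, 139.8]), 0.97, None)
glass (468, 314) -> (array([464.3, 315.8]), 0.84, None)
glass (590, 325) -> (array([578.7, 341.3]), 1.07, None)
big (585, -215) -> (array([ 584.2, -215.2]), 0.95, None)
small (538, -62) -> (array([535.9, -66. ]), 0.89, None)
small (652, -75) -> (array([655.4, -75.3]), 0.9, None)
cube (408, -155) -> (array([ 409.2, -154.1]), 0.57, 42.0)
cube (425, -79) -> (array([423.2, -80.2]), 0.42, 52.0)
cube (427, 3) -> (array([426.8,   8. ]), 0.5, 48.0)
cube (418, 108) -> (array([413.6, 115.6]), 0.36, 62.0)
cube (406, 202) -> (array([409.7, 209.3]), 0.49, 43.0)
red (123.16217041015625, 334.0270080566406) [[637.9, -396.6], [638.8, -380.4], [647.2, -381.1], [646.1, -397.2]]
red (106.14189910888672, 292.8986511230469) [[512.3, -368.7], [511.8, -353.5], [575.2, -359.5], [575.0, -374.0]]h.py:32: RuntimeWarning: The iteration is not making good progress, as measured by the 
 improvement from the last ten iterations.
  xy=fsolve(lambda p:hullcen(c,*p,SH[kind])[0]-best[1],seed)
```

Call:
servo_tool([
  {"delta_rot":[0,0,0.113],"offset":[13,30.5,-5],"hand":0.6},
  {"delta_rot":[0,0,0.113],"offset":[13,30.5,-5],"hand":0.6},
  {"delta_rot":[0,0,0.113],"offset":[13,30.5,-5],"hand":0.6},
  {"delta_rot":[0,0,0.113],"offset":[13,30.5,-5],"hand":0.6},
  {"delta_rot":[0,0,0.113],"offset":[13,30.5,-5],"hand":0.6},
  {"delta_rot":[0,0,0.113],"offset":[13,30.5,-5],"hand":0.6},
  {"delta_rot":[0,0,0.113],"offset":[13,30.5,-5],"hand":0.6},
  {"delta_rot":[0,0,0.113],"offset":[13,30.5,-5],"hand":0.6},
], squeeze=25)

```text
t: 1.97
tcp_pos: [341.8, -278.3, 208.3]
tool_rot: [0.785, 0.619, 0.0, 0.0]
wrist_force: [0.5, 0.1, 1.0]
gripper_width: 0.602
grasp_force: 0.0
```

Call:
servo_tool([
  {"delta_rot":[0,0,0.113],"offset":[13,30.5,-5],"hand":0.6},
  {"delta_rot":[0,0,0.113],"offset":[13,30.5,-5],"hand":0.6},
  {"delta_rot":[0,0,0.113],"offset":[13,30.5,-5],"hand":0.6},
  {"delta_rot":[0,0,0.113],"offset":[13,30.5,-5],"hand":0.6},
  {"delta_rot":[0,0,0.113],"offset":[13,30.5,-5],"hand":0.6},
  {"delta_rot":[0,0,0.113],"offset":[13,30.5,-5],"hand":0.6},
  {"delta_rot":[0,0,0.113],"offset":[13,30.5,-5],"hand":0.6},
  {"delta_rot":[0,0,0.113],"offset":[13,30.5,-5],"hand":0.6},
])

```text
t: 2.63
tcp_pos: [446.0, -34.1, 168.4]
tool_rot: [0.436, 0.9, 0.0, 0.0]
wrist_force: [-0.6, -0.3, -0.0]
gripper_width: 0.601
grasp_force: 0.0
```

Call:
servo_tool([
  {"delta_rot":[0,0,0.113],"offset":[13,30.5,-5],"hand":0.6},
  {"delta_rot":[0,0,0.113],"offset":[13,30.5,-5],"hand":0.6},
  {"delta_rot":[0,0,0.113],"offset":[13,30.5,-5],"hand":0.6},
  {"delta_rot":[0,0,0.113],"offset":[13,30.5,-5],"hand":0.6},
  {"delta_rot":[0,0,0.113],"offset":[13,30.5,-5],"hand":0.6},
  {"delta_rot":[0,0,0.113],"offset":[13,30.5,-5],"hand":0.6},
  {"delta_rot":[0,0,0.113],"offset":[13,30.5,-5],"hand":0.6},
  {"delta_rot":[0,0,0.113],"offset":[13,30.5,-5],"hand":0.6},
])

```text
t: 3.3
tcp_pos: [550.0, 210.0, 128.1]
tool_rot: [-0.001, 1.0, 0.0, 0.0]
wrist_force: [0.4, 0.5, 0.8]
gripper_width: 0.6
grasp_force: 0.0
```

Call:
servo_tool([
  {"delta_rot":[0,0,0],"offset":[-4,0,-24],"hand":0.6},
  {"delta_rot":[0,0,0],"offset":[0,0,-24],"hand":0.6},
  {"delta_rot":[0,0,0],"offset":[0,0,-24],"hand":0.6},
  {"delta_rot":[0,0,0],"offset":[0,0,-24],"hand":0.6},
  {"delta_rot":[0,0,0],"offset":[0,0,0],"hand":0.3},
  {"delta_rot":[0,0,0],"offset":[0,0,0],"hand":0},
  {"delta_rot":[0,0,0],"offset":[0,0,0],"hand":0},
  {"delta_rot":[0,0,0],"offset":[0,0,0],"hand":0},
])

```text
t: 3.97
tcp_pos: [547.4, 208.5, 34.4]
tool_rot: [0.002, 1.0, 0.0, 0.002]
wrist_force: [2.5, 0.0, 2.1]
gripper_width: 0.094
grasp_force: 23.8
```

Call:
servo_tool([
  {"delta_rot":[0,0,0],"offset":[0,0,0],"hand":0},
  {"delta_rot":[0,0,0],"offset":[0,0,0],"hand":0},
  {"delta_rot":[0,0,0],"offset":[0,0,0],"hand":0},
  {"delta_rot":[0,0,0],"offset":[0,0,0],"hand":0},
])

```text
t: 4.3
tcp_pos: [547.2, 208.7, 33.7]
tool_rot: [0.002, 1.0, 0.0, 0.002]
wrist_force: [4.8, 0.8, 3.8]
gripper_width: 0.095
grasp_force: 29.3
```

```bash
python3 - <<'E'
from h import *
for n in ("top","scene"):
    c=vision.camera(n); survey(c,[("dish",(546,138)),("glass",(463,315)),("glass",(585,325))]); print(find(n,c,"dish",0,2)); cv2.imwrite(f"pics/{n}1.png",c["frame"])
print(telemetry.observe()["tcp_pos"],telemetry.observe()["gripper_width"])
cv2.imwrite("pics/crop1.png",cv2.resize(c["frame"][100:280,200:440],None,fx=3,fy=3))
E
```

```text
dish (546, 138) -> (array([542. , 133.8]), 0.97, None)
glass (463, 315) -> None
glass (585, 325) -> None
[]
dish (546, 138) -> (array([551.2, 137.8]), 0.96, None)
glass (463, 315) -> None
glass (585, 325) -> (array([578.6, 341.3]), 1.07, None)
[((647.5, -69.5), 0.66), ((550.9, 146.0), 0.6)]
[547.18522185 208.61706372  33.67659044] 0.09167315020117708h.py:32: RuntimeWarning: The iteration is not making good progress, as measured by the 
 improvement from the last ten iterations.
  xy=fsolve(lambda p:hullcen(c,*p,SH[kind])[0]-best[1],seed)
```

View pics/crop1.png

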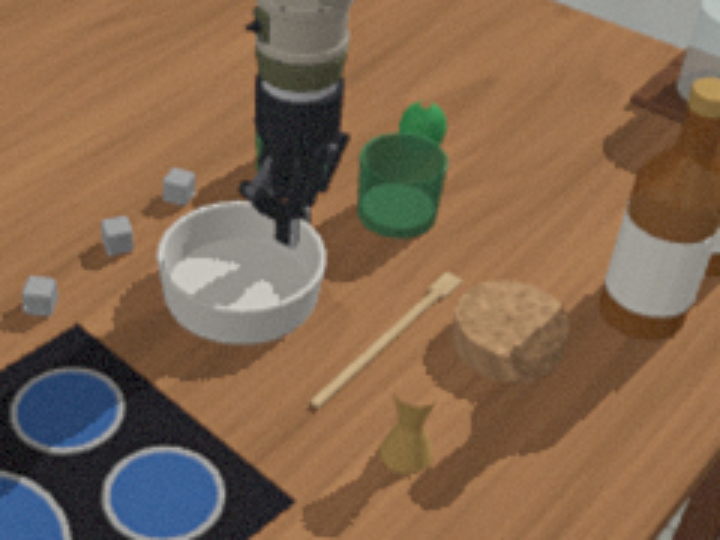

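The scene crop shows the fingers pinching the dish's far wall at about (285,225) px in the crop, and the dish is upright. Now I'll slide it to the large mark.

Call:
servo_tool([
  {"delta_rot":[0,0,0],"offset":[1,-5,0],"hand":0},
  {"delta_rot":[0,0,0],"offset":[1,-10,0],"hand":0},
  {"delta_rot":[0,0,0],"offset":[2,-17,0],"hand":0},
  {"delta_rot":[0,0,0],"offset":[2,-17,0],"hand":0},
  {"delta_rot":[0,0,0],"offset":[2,-17,0],"hand":0},
  {"delta_rot":[0,0,0],"offset":[2,-17,0],"hand":0},
  {"delta_rot":[0,0,0],"offset":[2,-17,0],"hand":0},
  {"delta_rot":[0,0,0],"offset":[2,-17,0],"hand":0},
])

```text
t: 5.17
tcp_pos: [559.5, 93.2, 33.6]
tool_rot: [0.001, 1.0, 0.003, 0.0]
wrist_force: [-0.5, 8.3, 10.2]
gripper_width: 0.091
grasp_force: 26.2
```

Call:
servo_tool([
  {"delta_rot":[0,0,0],"offset":[2,-17,0],"hand":0},
  {"delta_rot":[0,0,0],"offset":[2,-17,0],"hand":0},
  {"delta_rot":[0,0,0],"offset":[2,-17,0],"hand":0},
  {"delta_rot":[0,0,0],"offset":[2,-17,0],"hand":0},
  {"delta_rot":[0,0,0],"offset":[2,-17,0],"hand":0},
  {"delta_rot":[0,0,0],"offset":[2,-17,0],"hand":0},
  {"delta_rot":[0,0,0],"offset":[2,-17,0],"hand":0},
  {"delta_rot":[0,0,0],"offset":[2,-17,0],"hand":0},
])

```text
t: 5.83
tcp_pos: [575.2, -42.4, 33.6]
tool_rot: [0.001, 1.0, 0.003, 0.0]
wrist_force: [-0.6, 11.0, 12.4]
gripper_width: 0.093
grasp_force: 27.2
```

Call:
servo_tool([
  {"delta_rot":[0,0,0],"offset":[2,-17,0],"hand":0},
  {"delta_rot":[0,0,0],"offset":[2,-17,0],"hand":0},
  {"delta_rot":[0,0,0],"offset":[2,-17,0],"hand":0},
  {"delta_rot":[0,0,0],"offset":[1,-17,0],"hand":0},
  {"delta_rot":[0,0,0],"offset":[1,-17,0],"hand":0},
  {"delta_rot":[0,0,0],"offset":[0,-10,0],"hand":0},
  {"delta_rot":[0,0,0],"offset":[0,0,0],"hand":0},
  {"delta_rot":[0,0,0],"offset":[0,0,0],"hand":0},
])

```text
t: 6.5
tcp_pos: [583.7, -139.9, 33.6]
tool_rot: [0.003, 1.0, 0.0, 0.001]
wrist_force: [-0.3, 0.7, 9.8]
gripper_width: 0.089
grasp_force: 25.7
```

```bash
python3 - <<'E'
from h import *
for n in ("top","scene"):
    c=vision.camera(n); survey(c,[("dish",(584,-216)),("glass",(463,315)),("glass",(585,325))]); print(find(n,c,"dish",0,2)); cv2.imwrite(f"pics/{n}2.png",c["frame"])
print(telemetry.observe()["tcp_pos"],telemetry.observe()["gripper_width"])
E
```

```text
dish (584, -216) -> None
glass (463, 315) -> (array([462.2, 315.4]), 0.85, None)
glass (585, 325) -> (array([585.4, 324.5]), 0.84, None)
[((423.1, -1.7), 0.58)]
dish (584, -216) -> (array([ 591.4, -213. ]), 1.04, None)
glass (463, 315) -> (array([464.6, 315.7]), 0.84, None)
glass (585, 325) -> (array([578.5, 341.3]), 1.07, None)
[((583.5, -216.7), 0.97), ((653.3, -79.6), 0.62)]
[ 583.73745271 -139.95640386   33.63829472] 0.09011511943778676
```

View pics/scene2.png

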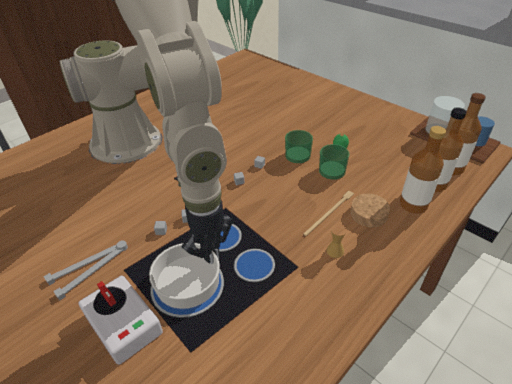

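Call:
servo_tool([
  {"delta_rot":[0,0,0],"offset":[0,-4,0],"hand":0},
  {"delta_rot":[0,0,0],"offset":[0,0,0],"hand":0.2},
  {"delta_rot":[0,0,0],"offset":[0,0,0],"hand":0.35},
  {"delta_rot":[0,0,0],"offset":[0,0,0],"hand":0.35},
  {"delta_rot":[0,0,0],"offset":[0,0,25],"hand":0.35},
  {"delta_rot":[0,0,0],"offset":[0,0,30],"hand":0.5},
  {"delta_rot":[0,0,0],"offset":[0,25,30],"hand":0.6},
  {"delta_rot":[0,0,0],"offset":[0,40,30],"hand":0.6},
])

```text
t: 7.37
tcp_pos: [583.5, -86.9, 143.4]
tool_rot: [0.004, 1.0, -0.0, 0.0]
wrist_force: [1.3, 0.5, 0.9]
gripper_width: 0.595
grasp_force: 0.0
```

Call:
servo_tool([
  {"delta_rot":[0,0,0],"offset":[0,40,0],"hand":0.6},
  {"delta_rot":[0,0,0],"offset":[0,40,0],"hand":0.6},
  {"delta_rot":[0,0,0],"offset":[0,40,0],"hand":0.6},
  {"delta_rot":[0,0,0],"offset":[0,40,0],"hand":0.6},
  {"delta_rot":[0,0,0],"offset":[0,40,0],"hand":0.6},
  {"delta_rot":[0,0,0],"offset":[0,40,0],"hand":0.6},
  {"delta_rot":[0,0,0],"offset":[0,40,0],"hand":0.6},
  {"delta_rot":[0,0,0],"offset":[0,0,0],"hand":0.6},
])

```text
t: 8.03
tcp_pos: [582.1, 201.3, 141.6]
tool_rot: [-0.002, 1.0, 0.001, -0.001]
wrist_force: [-0.1, -1.2, 1.2]
gripper_width: 0.597
grasp_force: 0.0
```

```bash
python3 - <<'E'
from h import *
for n in ("top","scene"):
    c=vision.camera(n); survey(c,[("dish",(584,-216)),("glass",(463,315)),("glass",(585,325))]); print(find(n,c,"dish",0,2),find(n,c,"glass1",0)); cv2.imwrite(f"pics/{n}3.png",c["frame"])
print(telemetry.observe()["tcp_pos"],telemetry.observe()["gripper_width"])
E
```

```text
dish (584, -216) -> (array([ 578.2, -207.7]), 0.95, None)
glass (463, 315) -> None
glass (585, 325) -> None
[((576.2, -219.6), 0.91)] []
dish (584, -216) -> (array([ 590.3, -212.4]), 1.08, None)
glass (463, 315) -> (array([496.7, 315.9]), 0.1, None)
glass (585, 325) -> (array([578.6, 341.3]), 1.07, None)
[((582.6, -209.2), 0.95)] [((471.5, 313.4), 0.68), ((568.6, 336.0), 0.6)]
[583.41132673 193.22867965 142.00418847] 0.5982254209223623h.py:32: RuntimeWarning: The iteration is not making good progress, as measured by the 
 improvement from the last ten iterations.
  xy=fsolve(lambda p:hullcen(c,*p,SH[kind])[0]-best[1],seed)
```

Call:
servo_tool([
  {"delta_rot":[0,0,0],"offset":[2,40,0],"hand":0.6},
  {"delta_rot":[0,0,0],"offset":[0,40,0],"hand":0.6},
  {"delta_rot":[0,0,0],"offset":[0,40,0],"hand":0.6},
  {"delta_rot":[0,0,0],"offset":[0,40,0],"hand":0.6},
  {"delta_rot":[0,0,0],"offset":[0,10,0],"hand":0.6},
  {"delta_rot":[0,0,0],"offset":[0,0,0],"hand":0.6},
  {"delta_rot":[0,0,0],"offset":[0,0,0],"hand":0.6},
])

```text
t: 8.92
tcp_pos: [585.6, 363.6, 141.9]
tool_rot: [0.002, 1.0, -0.0, -0.0]
wrist_force: [-0.1, 0.4, 0.8]
gripper_width: 0.601
grasp_force: 0.0
```

Call:
servo_tool([
  {"delta_rot":[0,0,0],"offset":[0,0,-25],"hand":0.6},
  {"delta_rot":[0,0,0],"offset":[0,0,-25],"hand":0.6},
  {"delta_rot":[0,0,0],"offset":[0,0,-25],"hand":0.6},
  {"delta_rot":[0,0,0],"offset":[0,0,-25],"hand":0.6},
  {"delta_rot":[0,0,0],"offset":[0,0,0],"hand":0.3},
  {"delta_rot":[0,0,0],"offset":[0,0,0],"hand":0},
  {"delta_rot":[0,0,0],"offset":[0,0,0],"hand":0},
  {"delta_rot":[0,0,0],"offset":[0,0,0],"hand":0},
])

```text
t: 9.58
tcp_pos: [587.1, 364.0, 44.9]
tool_rot: [0.003, 1.0, 0.0, 0.002]
wrist_force: [-1.1, -4.4, 4.5]
gripper_width: 0.077
grasp_force: 23.5
```

Call:
servo_tool([
  {"delta_rot":[0,0,0],"offset":[0,0,0],"hand":0},
  {"delta_rot":[0,0,0],"offset":[0,0,0],"hand":0},
  {"delta_rot":[0,0,0],"offset":[0,0,0],"hand":0},
])

```text
t: 9.83
tcp_pos: [586.7, 364.2, 44.8]
tool_rot: [0.002, 1.0, -0.0, 0.002]
wrist_force: [-0.2, -2.8, 6.9]
gripper_width: 0.076
grasp_force: 25.8
```

```bash
python3 - <<'E'
from h import *
c=vision.camera("top");cv2.imwrite("pics/top4.png",c["frame"])
print([ (k,fit(c,masks(c)["grey"],p,"dish")) for k,p in [("dish",(584,-214))]])
c=vision.camera("scene"); survey(c,[("glass",(463,315)),("glass",(585,325))]); cv2.imwrite(f"pics/scene4.png",c["frame"])
cv2.imwrite("pics/crop4.png",cv2.resize(c["frame"][80:300,120:400],None,fx=2.7,fy=2.7))
E
```

```text
[('dish', (array([ 576.1, -211.9]), 1.04, None))]
glass (463, 315) -> (array([464.2, 316. ]), 0.85, None)
glass (585, 325) -> (array([588.4, 323.4]), 0.81, None)h.py:32: RuntimeWarning: The iteration is not making good progress, as measured by the 
 improvement from the last ten iterations.
  xy=fsolve(lambda p:hullcen(c,*p,SH[kind])[0]-best[1],seed)
```

View pics/crop4.png

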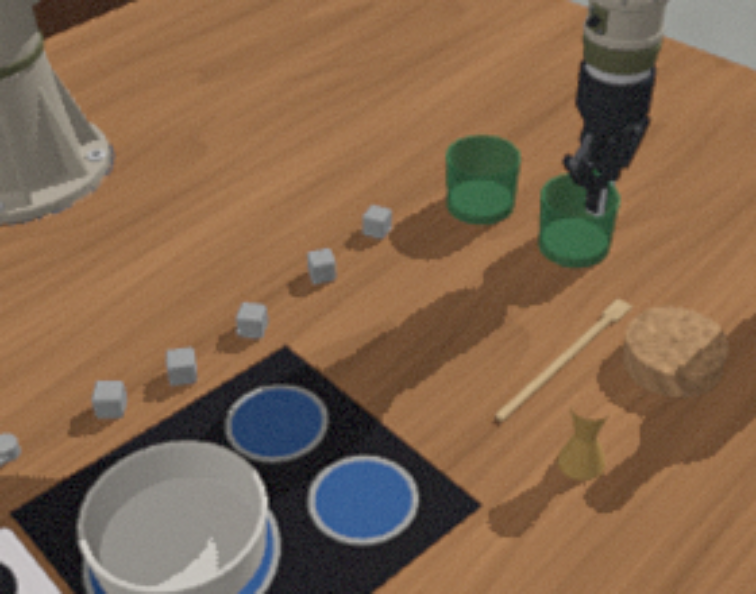

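The scene crop shows the pinch on the right tumbler's far wall at (595,200). The dish sits on the large mark and the rest is undisturbed. Now I'll slide this tumbler, keeping clear of the stirrer.

Call:
servo_tool([
  {"delta_rot":[0,0,0],"offset":[1,-5,0],"hand":0},
  {"delta_rot":[0,0,0],"offset":[1,-10,0],"hand":0},
  {"delta_rot":[0,0,0],"offset":[1,-17,0],"hand":0},
  {"delta_rot":[0,0,0],"offset":[1,-17,0],"hand":0},
  {"delta_rot":[0,0,0],"offset":[1,-17,0],"hand":0},
  {"delta_rot":[0,0,0],"offset":[1,-17,0],"hand":0},
  {"delta_rot":[0,0,0],"offset":[1,-17,0],"hand":0},
  {"delta_rot":[0,0,0],"offset":[1,-17,0],"hand":0},
])

```text
t: 10.6
tcp_pos: [596.7, 250.5, 46.6]
tool_rot: [0.001, 1.0, 0.003, 0.004]
wrist_force: [-0.8, 8.0, 10.2]
gripper_width: 0.07
grasp_force: 24.3
```

Call:
servo_tool([
  {"delta_rot":[0,0,0],"offset":[1,-17,0],"hand":0},
  {"delta_rot":[0,0,0],"offset":[1,-17,0],"hand":0},
  {"delta_rot":[0,0,0],"offset":[1,-17,0],"hand":0},
  {"delta_rot":[0,0,0],"offset":[1,-17,0],"hand":0},
  {"delta_rot":[0,0,0],"offset":[1,-17,0],"hand":0},
  {"delta_rot":[0,0,0],"offset":[1,-17,0],"hand":0},
  {"delta_rot":[0,0,0],"offset":[1,-17,0],"hand":0},
  {"delta_rot":[0,0,0],"offset":[1,-17,0],"hand":0},
])

```text
t: 11.27
tcp_pos: [604.9, 113.8, 46.3]
tool_rot: [0.001, 1.0, 0.003, 0.004]
wrist_force: [-0.4, 9.5, 10.8]
gripper_width: 0.068
grasp_force: 25.2
```

Call:
servo_tool([
  {"delta_rot":[0,0,0],"offset":[4,-17,0],"hand":0},
  {"delta_rot":[0,0,0],"offset":[6,-17,0],"hand":0},
  {"delta_rot":[0,0,0],"offset":[7,-17,0],"hand":0},
  {"delta_rot":[0,0,0],"offset":[7,-17,0],"hand":0},
  {"delta_rot":[0,0,0],"offset":[7,-17,0],"hand":0},
  {"delta_rot":[0,0,0],"offset":[7,-17,0],"hand":0},
  {"delta_rot":[0,0,0],"offset":[6,-17,0],"hand":0},
  {"delta_rot":[0,0,0],"offset":[6,-17,0],"hand":0},
])

```text
t: 11.93
tcp_pos: [653.8, -22.6, 46.1]
tool_rot: [0.001, 1.0, 0.002, 0.003]
wrist_force: [-1.4, 8.3, 12.1]
gripper_width: 0.071
grasp_force: 27.4
```

Call:
servo_tool([
  {"delta_rot":[0,0,0],"offset":[3,-10,0],"hand":0},
  {"delta_rot":[0,0,0],"offset":[0,0,0],"hand":0},
  {"delta_rot":[0,0,0],"offset":[0,0,0],"hand":0},
])

```text
t: 12.18
tcp_pos: [657.4, -35.2, 45.6]
tool_rot: [0.002, 1.0, -0.001, 0.003]
wrist_force: [0.3, 0.3, 6.3]
gripper_width: 0.072
grasp_force: 26.6
```

```bash
python3 - <<'E'
from h import *
for n in ("top","scene"):
    c=vision.camera(n); survey(c,[("glass",(463,315)),("glass",(655,-75))]); print(find(n,c,"glass1",0))
cv2.imwrite("pics/crop5.png",cv2.resize(c["frame"][140:340,100:350],None,fx=3,fy=3))
E
```

```text
glass (463, 315) -> (array([462.2, 315.3]), 0.85, None)
glass (655, -75) -> None
[((465.7, 305.4), 0.7)]
glass (463, 315) -> (array([478.4, 317.1]), 0.53, None)
glass (655, -75) -> (array([659.3, -75.4]), 0.86, None)
[((655.6, -66.5), 0.97), ((455.4, 323.3), 0.82), ((424.7, 2.8), 0.4)]
```

View pics/crop5.png

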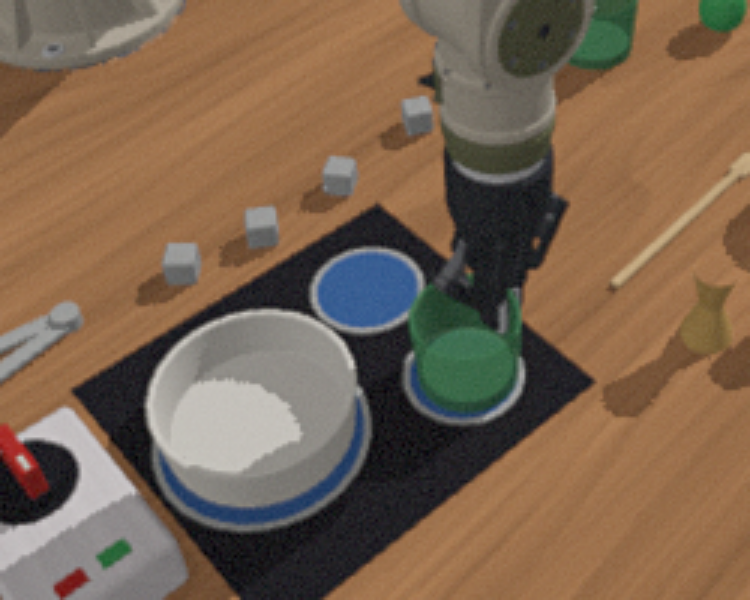

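The scene crop shows tumbler A on its mark at about (465,370). Blue shows along the lower (camera-side) edge of both the dish and the tumbler, so I'll check the foot circles with an overlay.

```bash
python3 - <<'E'
from h import *
c=vision.camera("scene"); f=cv2.resize(c["frame"],None,fx=6,fy=6,interpolation=cv2.INTER_CUBIC)
def ring(x,y,r,z,col):
    P=np.c_[x+r*np.cos(A),y+r*np.sin(A),0*A+z]; cv2.polylines(f,[(proj(c,P)*6+2.5).astype(int)],True,col,1)
ring(583.7,-215.5,75,0,(0,255,255)); ring(584,-211,70,0,(0,0,255)); ring(584,-211,75,45,(0,255,0))
ring(655,-75.5,42,0,(0,255,255)); ring(656.5,-74.5,39,0,(0,0,255)); ring(656.5,-74.5,42,68,(0,0,255))
cv2.imwrite("pics/ov1.png",f[6*225:6*325,6*145:6*278])
E
```

```text
(no output)
```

View pics/ov1.png

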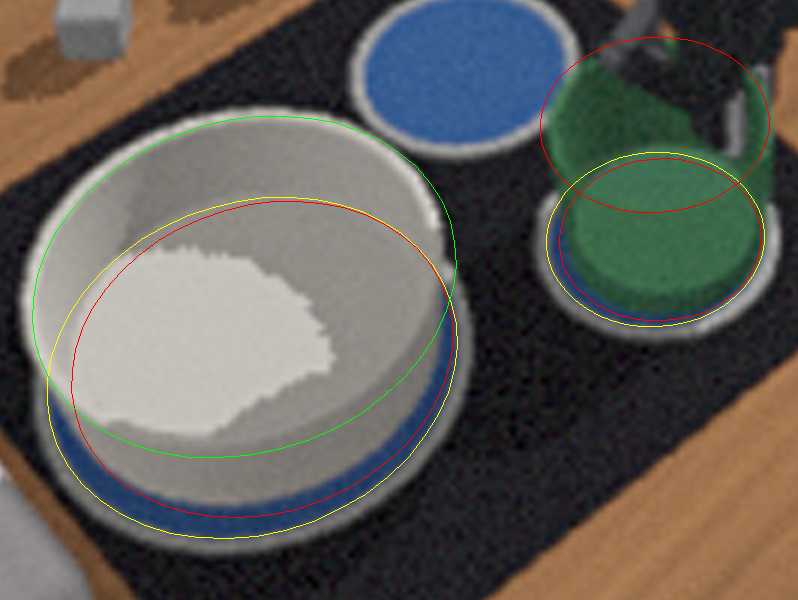

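The mark overlay fits the blue edge. The real dish sits about 6 mm to −x and 5 mm to +y of centre, as the top fit also says. I'll nudge the tumbler 3 mm and release it, then re-pinch the dish and correct it.

Call:
servo_tool([
  {"delta_rot":[0,0,0],"offset":[0,-3,0],"hand":0},
  {"delta_rot":[0,0,0],"offset":[0,0,0],"hand":0},
  {"delta_rot":[0,0,0],"offset":[0,0,0],"hand":0.2},
  {"delta_rot":[0,0,0],"offset":[0,0,0],"hand":0.35},
  {"delta_rot":[0,0,0],"offset":[0,0,0],"hand":0.35},
  {"delta_rot":[0,0,0],"offset":[0,0,30],"hand":0.35},
  {"delta_rot":[0,0,0],"offset":[0,0,35],"hand":0.35},
  {"delta_rot":[0,0,0],"offset":[0,0,35],"hand":0.5},
])

```text
t: 13.1
tcp_pos: [653.4, -37.3, 142.1]
tool_rot: [0.002, 1.0, 0.0, -0.002]
wrist_force: [1.7, -0.2, 0.0]
gripper_width: 0.481
grasp_force: 0.0
```

Call:
servo_tool([
  {"delta_rot":[0,0,0],"offset":[-26,-34,0],"hand":0.5},
  {"delta_rot":[0,0,0],"offset":[-26,-34,0],"hand":0.5},
  {"delta_rot":[0,0,0],"offset":[-26,-34,0],"hand":0.5},
  {"delta_rot":[0,0,0],"offset":[0,0,-28],"hand":0.5},
  {"delta_rot":[0,0,0],"offset":[0,0,-28],"hand":0.5},
  {"delta_rot":[0,0,0],"offset":[0,0,-28],"hand":0.5},
  {"delta_rot":[0,0,0],"offset":[0,0,-26],"hand":0.5},
  {"delta_rot":[0,0,0],"offset":[0,0,0],"hand":0},
])

```text
t: 13.77
tcp_pos: [574.4, -135.5, 27.0]
tool_rot: [0.002, 1.0, 0.002, -0.004]
wrist_force: [-0.7, 0.7, -0.3]
gripper_width: 0.373
grasp_force: 0.0
```

Call:
servo_tool([
  {"delta_rot":[0,0,0],"offset":[0,0,0],"hand":0},
  {"delta_rot":[0,0,0],"offset":[0,0,0],"hand":0},
  {"delta_rot":[0,0,0],"offset":[0,0,0],"hand":0},
  {"delta_rot":[0,0,0],"offset":[0,0,0],"hand":0},
  {"delta_rot":[0,0,0],"offset":[0,0,0],"hand":0},
])

```text
t: 14.18
tcp_pos: [580.8, -137.7, 34.7]
tool_rot: [0.002, 1.0, -0.001, 0.002]
wrist_force: [1.5, -1.0, 3.5]
gripper_width: 0.078
grasp_force: 26.9
```

Call:
servo_tool([
  {"delta_rot":[0,0,0],"offset":[3,-3,0],"hand":0},
  {"delta_rot":[0,0,0],"offset":[3,-3,0],"hand":0},
  {"delta_rot":[0,0,0],"offset":[0,0,0],"hand":0},
  {"delta_rot":[0,0,0],"offset":[0,0,0],"hand":0},
  {"delta_rot":[0,0,0],"offset":[0,0,0],"hand":0.2},
  {"delta_rot":[0,0,0],"offset":[0,0,0],"hand":0.35},
  {"delta_rot":[0,0,0],"offset":[0,0,0],"hand":0.35},
  {"delta_rot":[0,0,0],"offset":[0,0,30],"hand":0.35},
])

```text
t: 14.85
tcp_pos: [580.0, -141.1, 56.6]
tool_rot: [0.002, 1.0, 0.002, -0.005]
wrist_force: [-1.1, 0.2, -0.6]
gripper_width: 0.353
grasp_force: 0.0
```

Call:
servo_tool([
  {"delta_rot":[0,0,0],"offset":[0,0,40],"hand":0.35},
  {"delta_rot":[0,0,0],"offset":[-20,30,40],"hand":0.6},
  {"delta_rot":[0,0,0],"offset":[-20,40,10],"hand":0.6},
  {"delta_rot":[0,0,0],"offset":[-20,40,0],"hand":0.6},
  {"delta_rot":[0,0,0],"offset":[-20,40,0],"hand":0.6},
  {"delta_rot":[0,0,0],"offset":[-10,40,0],"hand":0.6},
  {"delta_rot":[0,0,0],"offset":[-10,40,0],"hand":0.6},
  {"delta_rot":[0,0,0],"offset":[0,30,0],"hand":0.6},
])

```text
t: 15.52
tcp_pos: [490.5, 103.8, 142.1]
tool_rot: [0.002, 1.0, 0.0, -0.001]
wrist_force: [0.5, 0.1, -0.4]
gripper_width: 0.597
grasp_force: 0.0
```

Call:
servo_tool([
  {"delta_rot":[0,0,0],"offset":[0,0,0],"hand":0.6},
  {"delta_rot":[0,0,0],"offset":[0,0,0],"hand":0.6},
])

```text
t: 15.68
tcp_pos: [492.9, 102.9, 142.2]
tool_rot: [0.0, 1.0, -0.0, -0.0]
wrist_force: [0.2, -0.3, -0.7]
gripper_width: 0.6
grasp_force: 0.0
```

```bash
python3 - <<'E'
from h import *
print(telemetry.observe()["tcp_pos"])
c=vision.camera("top"); cv2.imwrite("pics/top6.png",c["frame"])
survey(c,[("dish",(584,-216)),("glass",(463,315)),("glass",(655,-75))]+[("cube",p) for p in [(405,-160),(422,-89),(423,0),(414,105),(405,201)]])
f=cv2.resize(c["frame"],None,fx=6,fy=6,interpolation=cv2.INTER_CUBIC)
def ring(x,y,r,z,col):
    P=np.c_[x+r*np.cos(A),y+r*np.sin(A),0*A+z]; cv2.polylines(f,[(proj(c,P)*6+2.5).astype(int)],True,col,1)
ring(583.7,-215.5,75,0,(0,255,255)); ring(583.7,-215.5,75,45,(0,255,0)); ring(655,-75.5,42,0,(0,255,255)); ring(655,-75.5,42,68,(0,0,255))
cv2.imwrite("pics/ov2.png",f[6*150:6*250,6*268:6*400])
E
```

```text
[492.90829592 102.91543431 142.15152693]
dish (584, -216) -> (array([ 575.6, -211.3]), 1.04, None)
glass (463, 315) -> (array([462.3, 315.6]), 0.85, None)
glass (655, -75) -> (array([658.1, -74.4]), 0.96, None)
cube (405, -160) -> (array([ 405.2, -161.1]), 0.85, 45.0)
cube (422, -89) -> (array([421.2, -88.4]), 0.86, 52.0)
cube (423, 0) -> (array([ 4.231e+02, -2.000e-01]), 0.9, 34.0)
cube (414, 105) -> None
cube (405, 201) -> Noneh.py:32: RuntimeWarning: The iteration is not making good progress, as measured by the 
 improvement from the last ten iterations.
  xy=fsolve(lambda p:hullcen(c,*p,SH[kind])[0]-best[1],seed)
```

View pics/ov2.png

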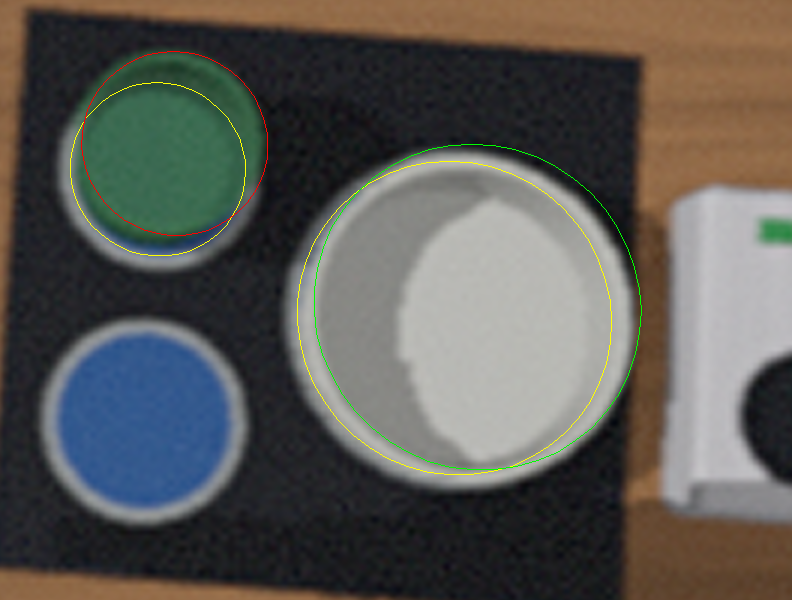

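The top overlay shows the tumbler rim right on the predicted ring and the dish rim within about 3 to 4 mm. Both are good, so on to tumbler B.

Call:
servo_tool([
  {"delta_rot":[0,0,0],"offset":[-4,36,0],"hand":0.6},
  {"delta_rot":[0,0,0],"offset":[-4,36,0],"hand":0.6},
  {"delta_rot":[0,0,0],"offset":[-4,36,0],"hand":0.6},
  {"delta_rot":[0,0,0],"offset":[-4,36,0],"hand":0.6},
  {"delta_rot":[0,0,0],"offset":[-5,36,0],"hand":0.6},
  {"delta_rot":[0,0,0],"offset":[-5,36,0],"hand":0.6},
  {"delta_rot":[0,0,0],"offset":[-4,36,0],"hand":0.6},
  {"delta_rot":[0,0,0],"offset":[0,0,0],"hand":0.6},
])

```text
t: 16.4
tcp_pos: [463.9, 357.5, 142.0]
tool_rot: [0.0, 1.0, 0.001, 0.0]
wrist_force: [0.7, -1.1, 0.1]
gripper_width: 0.599
grasp_force: 0.0
```

Call:
servo_tool([
  {"delta_rot":[0,0,0],"offset":[0,0,0],"hand":0.6},
  {"delta_rot":[0,0,0],"offset":[0,0,-25],"hand":0.6},
  {"delta_rot":[0,0,0],"offset":[0,0,-25],"hand":0.6},
  {"delta_rot":[0,0,0],"offset":[0,0,-25],"hand":0.6},
  {"delta_rot":[0,0,0],"offset":[0,0,-23],"hand":0.6},
  {"delta_rot":[0,0,0],"offset":[0,0,0],"hand":0.3},
  {"delta_rot":[0,0,0],"offset":[0,0,0],"hand":0},
  {"delta_rot":[0,0,0],"offset":[0,0,0],"hand":0},
])

```text
t: 17.07
tcp_pos: [464.9, 352.4, 45.4]
tool_rot: [0.003, 1.0, 0.0, 0.0]
wrist_force: [-0.5, 0.3, -0.4]
gripper_width: 0.186
grasp_force: 0.0
```

Call:
servo_tool([
  {"delta_rot":[0,0,0],"offset":[0,0,0],"hand":0},
  {"delta_rot":[0,0,0],"offset":[0,0,0],"hand":0},
  {"delta_rot":[0,0,0],"offset":[0,0,0],"hand":0},
  {"delta_rot":[0,0,0],"offset":[0,0,0],"hand":0},
])

```text
t: 17.4
tcp_pos: [464.3, 352.9, 46.5]
tool_rot: [0.002, 1.0, -0.0, 0.001]
wrist_force: [-1.7, -2.8, 5.3]
gripper_width: 0.073
grasp_force: 23.4
```

```bash
python3 - <<'E'
from h import *
for n in ("top","scene"):
    c=vision.camera(n); survey(c,[("glass",(463,315)),("glass",(655,-75))]); print(find(n,c,"glass1",0)); cv2.imwrite(f"pics/{n}7.png",c["frame"])
E
```

```text
glass (463, 315) -> (array([462.6, 313.1]), 0.8, None)
glass (655, -75) -> (array([658.2, -74.3]), 0.96, None)
[((658.1, -74.9), 0.82), ((463.0, 314.5), 0.6), ((420.3, -89.9), 0.28)]
glass (463, 315) -> (array([466.8, 307.2]), 0.74, None)
glass (655, -75) -> (array([656.8, -72.9]), 0.94, None)
[((654.7, -72.4), 0.6)]h.py:32: RuntimeWarning: The iteration is not making good progress, as measured by the 
 improvement from the last ten iterations.
  xy=fsolve(lambda p:hullcen(c,*p,SH[kind])[0]-best[1],seed)
```

Call:
servo_tool([
  {"delta_rot":[0,0,0],"offset":[3,-5,0],"hand":0},
  {"delta_rot":[0,0,0],"offset":[3,-10,0],"hand":0},
  {"delta_rot":[0,0,0],"offset":[3,-17,0],"hand":0},
  {"delta_rot":[0,0,0],"offset":[3,-17,0],"hand":0},
  {"delta_rot":[0,0,0],"offset":[3,-17,0],"hand":0},
  {"delta_rot":[0,0,0],"offset":[3,-17,0],"hand":0},
  {"delta_rot":[0,0,0],"offset":[3,-17,0],"hand":0},
  {"delta_rot":[0,0,0],"offset":[3,-17,0],"hand":0},
])

```text
t: 18.27
tcp_pos: [490.7, 238.3, 48.1]
tool_rot: [0.001, 1.0, 0.003, 0.004]
wrist_force: [-1.3, 7.3, 7.0]
gripper_width: 0.07
grasp_force: 24.6
```

Call:
servo_tool([
  {"delta_rot":[0,0,0],"offset":[3,-17,0],"hand":0},
  {"delta_rot":[0,0,0],"offset":[3,-17,0],"hand":0},
  {"delta_rot":[0,0,0],"offset":[3,-17,0],"hand":0},
  {"delta_rot":[0,0,0],"offset":[3,-17,0],"hand":0},
  {"delta_rot":[0,0,0],"offset":[3,-17,0],"hand":0},
  {"delta_rot":[0,0,0],"offset":[3,-17,0],"hand":0},
  {"delta_rot":[0,0,0],"offset":[3,-17,0],"hand":0},
  {"delta_rot":[0,0,0],"offset":[3,-17,0],"hand":0},
])

```text
t: 18.93
tcp_pos: [514.5, 101.4, 47.8]
tool_rot: [0.001, 1.0, 0.002, 0.003]
wrist_force: [-0.7, 6.5, 9.0]
gripper_width: 0.067
grasp_force: 25.4
```

Call:
servo_tool([
  {"delta_rot":[0,0,0],"offset":[3,-17,0],"hand":0},
  {"delta_rot":[0,0,0],"offset":[3,-17,0],"hand":0},
  {"delta_rot":[0,0,0],"offset":[3,-17,0],"hand":0},
  {"delta_rot":[0,0,0],"offset":[3,-17,0],"hand":0},
  {"delta_rot":[0,0,0],"offset":[3,-17,0],"hand":0},
  {"delta_rot":[0,0,0],"offset":[3,-17,0],"hand":0},
  {"delta_rot":[0,0,0],"offset":[3,-17,0],"hand":0},
  {"delta_rot":[0,0,0],"offset":[2,-10,0],"hand":0},
])

```text
t: 19.6
tcp_pos: [537.2, -29.0, 47.6]
tool_rot: [0.002, 1.0, 0.001, 0.003]
wrist_force: [-1.3, 7.2, 9.5]
gripper_width: 0.071
grasp_force: 25.6
```

Call:
servo_tool([
  {"delta_rot":[0,0,0],"offset":[0,0,0],"hand":0},
  {"delta_rot":[0,0,0],"offset":[0,0,0],"hand":0},
  {"delta_rot":[0,0,0],"offset":[0,0,0],"hand":0},
])

```text
t: 19.85
tcp_pos: [537.0, -29.8, 46.6]
tool_rot: [0.002, 1.0, -0.001, 0.003]
wrist_force: [1.9, -2.9, 5.3]
gripper_width: 0.07
grasp_force: 28.7
```

```bash
python3 - <<'E'
from h import *
for n in ("top","scene"):
    c=vision.camera(n); survey(c,[("glass",(535,-66)),("glass",(655,-75))]); print(find(n,c,"glass1",0)); cv2.imwrite(f"pics/{n}8.png",c["frame"])
E
```

```text
glass (535, -66) -> None
glass (655, -75) -> (array([677.4, -80.5]), 0.47, None)
[((663.7, -68.1), 0.81)]
glass (535, -66) -> (array([540.1, -70.6]), 0.84, None)
glass (655, -75) -> (array([656.9, -72.9]), 0.94, None)
[((656.8, -72.5), 0.73), ((547.2, -76.0), 0.71), ((534.7, -61.2), 0.63)]
```

Call:
servo_tool([
  {"delta_rot":[0,0,0],"offset":[0,3,0],"hand":0},
  {"delta_rot":[0,0,0],"offset":[0,0,0],"hand":0},
  {"delta_rot":[0,0,0],"offset":[0,0,0],"hand":0.2},
  {"delta_rot":[0,0,0],"offset":[0,0,0],"hand":0.35},
  {"delta_rot":[0,0,0],"offset":[0,0,0],"hand":0.35},
  {"delta_rot":[0,0,0],"offset":[0,0,30],"hand":0.35},
  {"delta_rot":[0,0,0],"offset":[0,0,35],"hand":0.35},
  {"delta_rot":[0,0,0],"offset":[0,0,35],"hand":0.5},
])

```text
t: 20.72
tcp_pos: [532.9, -24.8, 144.1]
tool_rot: [0.002, 1.0, 0.001, -0.002]
wrist_force: [1.3, -0.8, -0.6]
gripper_width: 0.472
grasp_force: 0.0
```

Call:
servo_tool([
  {"delta_rot":[0,0,0],"offset":[-20,30,10],"hand":0.7},
  {"delta_rot":[0,0,0],"offset":[-20,30,0],"hand":0.7},
  {"delta_rot":[0,0,0],"offset":[-20,30,0],"hand":0.7},
  {"delta_rot":[0,0,0],"offset":[-20,35,0],"hand":0.7},
  {"delta_rot":[0,0,0],"offset":[-20,35,0],"hand":0.7},
  {"delta_rot":[0,0,0],"offset":[-20,35,0],"hand":0.7},
  {"delta_rot":[0,0,0],"offset":[-10,35,0],"hand":0.7},
  {"delta_rot":[0,0,0],"offset":[0,0,0],"hand":0.7},
])

```text
t: 21.38
tcp_pos: [401.2, 209.2, 154.1]
tool_rot: [-0.002, 1.0, 0.001, -0.001]
wrist_force: [0.5, -0.3, 0.0]
gripper_width: 0.704
grasp_force: 0.0
```

```bash
python3 - <<'E'
from h import *
c=vision.camera("top"); c0=cv2.imread("pics/top0.png")
survey(c,[("glass",(535,-66)),("glass",(655,-75))]+[("cube",p) for p in [(405,-160),(422,-89),(423,0),(414,105),(405,201)]])
def ring(f,x,y,r,z,col):
    P=np.c_[x+r*np.cos(A),y+r*np.sin(A),0*A+z]; cv2.polylines(f,[(proj(c,P)*6+2.5).astype(int)],True,col,1)
f=cv2.resize(c["frame"],None,fx=6,fy=6,interpolation=cv2.INTER_CUBIC)
ring(f,535.5,-66.3,42,68,(0,0,255));ring(f,655,-75.5,42,68,(0,0,255));ring(f,583.7,-215.5,75,45,(0,255,0))
big=f[6*150:6*245,6*268:6*395]
cr=np.hstack([cv2.resize(c0[int(v)-10:int(v)+10,int(u)-10:int(u)+10],(152,152),interpolation=cv2.INTER_CUBIC) for u,v in proj(c,np.array([[405,-161,13],[421,-89,13],[423,0,13],[414,105,13],[405,201,13]],float))])
cr=cv2.copyMakeBorder(cr,0,0,0,max(0,big.shape[1]-cr.shape[1]),cv2.BORDER_CONSTANT)
# yaw: fit rotated square footprint by image moments-free search on grey-likeness
g=cv2.GaussianBlur(cv2.cvtColor(c0,cv2.COLOR_BGR2HSV)[:,:,1].astype(float),(0,0),0.5)
for x,y in [(405,-161),(421,-89),(423,0),(414,105),(405,201)]:
    best=[]
    for th in range(0,90,3):
        for dx in range(-6,7,2):
            for dy in range(-6,7,2):
                t=np.radians(th); s=np.linspace(-13,13,12); X,Y=np.meshgrid(s,s)
                def mean(k):
                    P=np.c_[(x+dx+k*(X*np.cos(t)-Y*np.sin(t))).ravel(),(y+dy+k*(X*np.sin(t)+Y*np.cos(t))).ravel(),np.full(X.size,26.)]
                    uv=proj(c,P).astype(np.float32); return cv2.remap(g,uv[:,:1],uv[:,1:],cv2.INTER_LINEAR)
                e=np.abs(np.r_[X.ravel()]).reshape(-1)>=12.9; e|=np.abs(Y.ravel())>=12.9
                best.append((mean(1.25)[e].mean()-mean(0.85).mean(),th,x+dx,y+dy))
    print(sorted(best)[-4:])
cv2.imwrite("pics/ov3.png",np.vstack([big[:440],cr]))
E
```

```text
glass (535, -66) -> (array([536.6, -65.9]), 0.98, None)
glass (655, -75) -> (array([658.1, -74.5]), 0.96, None)
cube (405, -160) -> (array([ 407.9, -162.3]), 0.63, 43.0)
cube (422, -89) -> (array([422.2, -89. ]), 0.85, 51.0)
cube (423, 0) -> (array([423. ,  -0.9]), 0.95, 33.0)
cube (414, 105) -> (array([413.7, 105. ]), 0.89, 59.0)
cube (405, 201) -> (array([411.6, 199.6]), 0.33, 90.0)
[(np.float64(93.78275404627948), 48, 409, -157), (np.float64(93.91261648947744), 39, 409, -157), (np.float64(94.39242169140064), 42, 409, -157), (np.float64(94.48241799110626), 45, 409, -157)]
[(np.float64(99.16802293469426), 48, 425, -85), (np.float64(99.70502660434448), 57, 425, -85), (np.float64(99.8178583995872), 51, 425, -85), (np.float64(100.25412360868316), 54, 425, -85)]
[(np.float64(101.54381499824882), 33, 427, 2), (np.float64(101.94720714301837), 30, 425, 2), (np.float64(101.94944825969417), 36, 425, 2), (np.float64(102.26308864474619), 33, 425, 2)]
[(np.float64(101.75638921653265), 63, 418, 107), (np.float64(102.17816173517684), 57, 416, 107), (np.float64(102.20339070543724), 63, 416, 107), (np.float64(102.45860417421804), 60, 416, 107)]
[(np.float64(98.78615117124443), 12, 409, 201), (np.float64(99.48988347713916), 21, 409, 201), (np.float64(99.50382059977547), 15, 409, 201), (np.float64(99.85030126939408), 18, 409, 201)]h.py:32: RuntimeWarning: The iteration is not making good progress, as measured by the 
 improvement from the last ten iterations.
  xy=fsolve(lambda p:hullcen(c,*p,SH[kind])[0]-best[1],seed)
```

View pics/ov3.png

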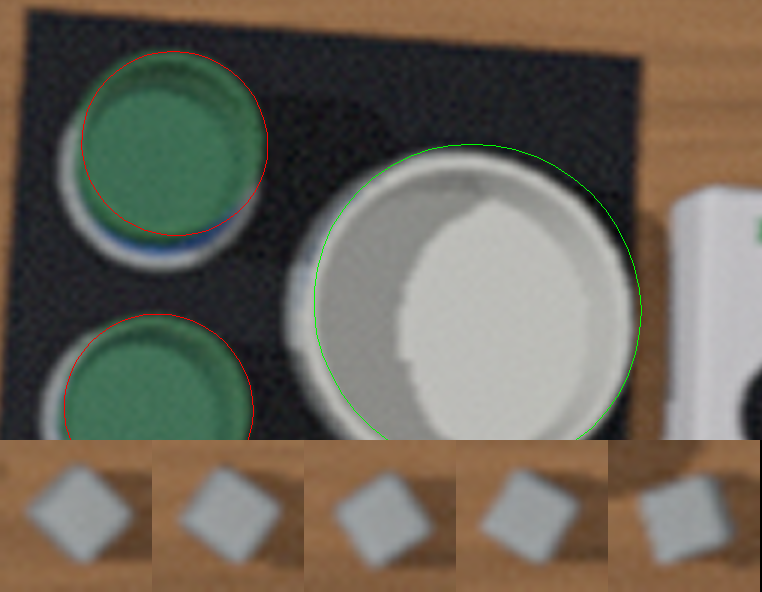

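The overlays show both tumblers on their marks, the dish within about 4 mm, and cube yaws of about 45, 53, 33, 60 and 17°. Now the cubes, starting with the +y one.

Call:
servo_tool([
  {"delta_rot":[0,0,0.1],"offset":[0,0,-30],"hand":0.7},
  {"delta_rot":[0,0,0.1],"offset":[0,0,-30],"hand":0.7},
  {"delta_rot":[0,0,0.1],"offset":[0,0,0],"hand":0.7},
  {"delta_rot":[0,0,0],"offset":[0,0,0],"hand":0.7},
  {"delta_rot":[0,0,0],"offset":[0,0,0],"hand":0.7},
])

```text
t: 21.85
tcp_pos: [404.7, 203.8, 94.1]
tool_rot: [-0.146, 0.989, 0.0, -0.001]
wrist_force: [0.7, 0.1, -0.3]
gripper_width: 0.699
grasp_force: 0.0
```

Call:
servo_tool([
  {"delta_rot":[0,0,0],"offset":[2,-3,-26],"hand":0.7},
  {"delta_rot":[0,0,0],"offset":[0,0,-25],"hand":0.7},
  {"delta_rot":[0,0,0],"offset":[0,0,-25],"hand":0.7},
  {"delta_rot":[0,0,0],"offset":[0,0,0],"hand":0.2},
  {"delta_rot":[0,0,0],"offset":[0,0,0],"hand":0.1},
  {"delta_rot":[0,0,0],"offset":[0,0,0],"hand":0.1},
  {"delta_rot":[0,0,0],"offset":[0,0,0],"hand":0.1},
  {"delta_rot":[0,0,0],"offset":[0,0,0],"hand":0.1},
], squeeze=60)

```text
t: 22.52
tcp_pos: [408.0, 201.8, 19.9]
tool_rot: [-0.147, 0.989, 0.0, 0.001]
wrist_force: [0.1, -0.4, -1.0]
gripper_width: 0.293
grasp_force: 58.8
```

Call:
servo_tool([
  {"delta_rot":[0,0,0],"offset":[0,0,30],"hand":0.1},
  {"delta_rot":[0,0,0],"offset":[0,0,35],"hand":0.1},
  {"delta_rot":[0,0,0],"offset":[0,0,35],"hand":0.1},
  {"delta_rot":[0,0,0],"offset":[0,0,30],"hand":0.1},
  {"delta_rot":[0,0,-0.1],"offset":[0,-20,0],"hand":0.1},
  {"delta_rot":[0,0,-0.1],"offset":[0,-30,0],"hand":0.1},
  {"delta_rot":[0,0,-0.1],"offset":[0,-30,0],"hand":0.1},
  {"delta_rot":[0,0,0],"offset":[0,-30,0],"hand":0.1},
])

```text
t: 23.18
tcp_pos: [407.0, 90.7, 149.7]
tool_rot: [0.003, 1.0, 0.0, 0.001]
wrist_force: [1.2, 1.3, -0.9]
gripper_width: 0.292
grasp_force: 59.2
```

Call:
servo_tool([
  {"delta_rot":[0,0,0],"offset":[20,-38,0],"hand":0.1},
  {"delta_rot":[0,0,0],"offset":[22,-38,0],"hand":0.1},
  {"delta_rot":[0,0,0],"offset":[22,-38,0],"hand":0.1},
  {"delta_rot":[0,0,0],"offset":[22,-38,0],"hand":0.1},
  {"delta_rot":[0,0,0],"offset":[22,-38,0],"hand":0.1},
  {"delta_rot":[0,0,0],"offset":[22,-38,0],"hand":0.1},
  {"delta_rot":[0,0,0],"offset":[22,-38,0],"hand":0.1},
  {"delta_rot":[0,0,0],"offset":[22,-38,0],"hand":0.1},
])

```text
t: 23.85
tcp_pos: [573.1, -200.0, 149.4]
tool_rot: [0.002, 1.0, -0.0, 0.001]
wrist_force: [1.1, 0.5, -1.5]
gripper_width: 0.286
grasp_force: 59.2
```

Call:
servo_tool([
  {"delta_rot":[0,0,0],"offset":[0,0,0],"hand":0.1},
  {"delta_rot":[0,0,0],"offset":[0,0,0],"hand":0.1},
  {"delta_rot":[0,0,0],"offset":[0,0,-35],"hand":0.1},
  {"delta_rot":[0,0,0],"offset":[0,0,-35],"hand":0.1},
  {"delta_rot":[0,0,0],"offset":[0,0,-30],"hand":0.1},
  {"delta_rot":[0,0,0],"offset":[0,0,-17],"hand":0.1},
  {"delta_rot":[0,0,0],"offset":[0,0,0],"hand":0.1},
  {"delta_rot":[0,0,0],"offset":[0,0,0],"hand":0.1},
])

```text
t: 24.52
tcp_pos: [571.1, -196.4, 31.4]
tool_rot: [0.001, 1.0, 0.001, -0.001]
wrist_force: [0.8, 0.0, -0.9]
gripper_width: 0.287
grasp_force: 59.4
```

Call:
servo_tool([
  {"delta_rot":[0,0,0],"offset":[0,0,0],"hand":0.45},
  {"delta_rot":[0,0,0],"offset":[0,0,0],"hand":0.45},
  {"delta_rot":[0,0,0],"offset":[0,0,0],"hand":0.45},
  {"delta_rot":[0,0,0],"offset":[0,0,30],"hand":0.45},
  {"delta_rot":[0,0,0],"offset":[0,0,35],"hand":0.45},
  {"delta_rot":[0,0,0],"offset":[0,0,30],"hand":0.45},
  {"delta_rot":[0,0,0],"offset":[-20,38,0],"hand":0.7},
  {"delta_rot":[0,0,0],"offset":[-22,38,0],"hand":0.7},
])

```text
t: 25.18
tcp_pos: [535.5, -126.9, 130.6]
tool_rot: [0.003, 1.0, -0.002, 0.005]
wrist_force: [-0.1, 1.0, -1.2]
gripper_width: 0.696
grasp_force: 0.0
```

Call:
servo_tool([
  {"delta_rot":[0,0,-0.065],"offset":[-14,28,0],"hand":0.7},
  {"delta_rot":[0,0,-0.065],"offset":[-14,28,0],"hand":0.7},
  {"delta_rot":[0,0,-0.065],"offset":[-14,28,0],"hand":0.7},
  {"delta_rot":[0,0,-0.065],"offset":[-14,28,0],"hand":0.7},
  {"delta_rot":[0,0,-0.065],"offset":[-14,28,0],"hand":0.7},
  {"delta_rot":[0,0,-0.065],"offset":[-14,28,-10],"hand":0.7},
  {"delta_rot":[0,0,-0.065],"offset":[-14,28,-15],"hand":0.7},
  {"delta_rot":[0,0,-0.065],"offset":[-14,28,-15],"hand":0.7},
])

```text
t: 25.85
tcp_pos: [420.6, 100.3, 87.8]
tool_rot: [0.261, 0.965, 0.001, 0.002]
wrist_force: [0.4, -0.2, 0.2]
gripper_width: 0.701
grasp_force: 0.0
```

Call:
servo_tool([
  {"delta_rot":[0,0,0],"offset":[0,0,0],"hand":0.7},
  {"delta_rot":[0,0,0],"offset":[0,0,0],"hand":0.7},
  {"delta_rot":[0,0,0],"offset":[0,0,0],"hand":0.7},
])

```text
t: 26.1
tcp_pos: [421.1, 99.1, 87.5]
tool_rot: [0.258, 0.966, 0.0, 0.001]
wrist_force: [-0.4, -0.1, 0.8]
gripper_width: 0.7
grasp_force: 0.0
```

```bash
python3 - <<'E' 2>/dev/null
from h import *
c=vision.camera("top"); survey(c,[("glass",(535,-66)),("glass",(655,-75))]+[("cube",p) for p in [(405,-160),(422,-89),(423,0),(414,105)]])
c=vision.camera("scene"); survey(c,[("cube",p) for p in [(405,-160),(422,-89),(423,0),(414,105)]])
cv2.imwrite("pics/scene9.png",c["frame"])
E
```

```text
glass (535, -66) -> (array([536.4, -65.7]), 0.97, None)
glass (655, -75) -> (array([658.3, -74.3]), 0.97, None)
cube (405, -160) -> (array([ 404.3, -162. ]), 0.35, 43.0)
cube (422, -89) -> (array([423.1, -90.3]), 0.54, 89.0)
cube (423, 0) -> (array([421.7,  -2. ]), 0.57, 30.0)
cube (414, 105) -> None
cube (405, -160) -> None
cube (422, -89) -> (array([431.6, -79.2]), 0.12, 27.0)
cube (423, 0) -> (array([419.7,   4.5]), 0.18, 49.0)
cube (414, 105) -> (array([413.6, 114.5]), 0.4, 60.0)
```

Call:
servo_tool([
  {"delta_rot":[0,0,0],"offset":[-6,7,-18],"hand":0.7},
  {"delta_rot":[0,0,0],"offset":[0,0,-25],"hand":0.7},
  {"delta_rot":[0,0,0],"offset":[0,0,-25],"hand":0.7},
  {"delta_rot":[0,0,0],"offset":[0,0,0],"hand":0.2},
  {"delta_rot":[0,0,0],"offset":[0,0,0],"hand":0.1},
  {"delta_rot":[0,0,0],"offset":[0,0,0],"hand":0.1},
  {"delta_rot":[0,0,0],"offset":[0,0,0],"hand":0.1},
  {"delta_rot":[0,0,0],"offset":[0,0,0],"hand":0.1},
])

```text
t: 26.87
tcp_pos: [415.3, 105.9, 19.7]
tool_rot: [0.259, 0.966, 0.0, 0.001]
wrist_force: [-0.1, 0.3, -0.6]
gripper_width: 0.292
grasp_force: 58.9
```

Call:
servo_tool([
  {"delta_rot":[0,0,0],"offset":[0,0,30],"hand":0.1},
  {"delta_rot":[0,0,0],"offset":[0,0,35],"hand":0.1},
  {"delta_rot":[0,0,0],"offset":[0,0,35],"hand":0.1},
  {"delta_rot":[0,0,0],"offset":[0,0,30],"hand":0.1},
  {"delta_rot":[0,0,0],"offset":[15,-28,0],"hand":0.1},
  {"delta_rot":[0,0,0],"offset":[16,-30,0],"hand":0.1},
  {"delta_rot":[0,0,-0.05],"offset":[16,-30,0],"hand":0.1},
  {"delta_rot":[0,0,-0.05],"offset":[16,-30,0],"hand":0.1},
])

```text
t: 27.53
tcp_pos: [477.9, -13.1, 149.9]
tool_rot: [0.307, 0.952, 0.0, 0.001]
wrist_force: [0.1, 0.3, -1.1]
gripper_width: 0.288
grasp_force: 59.3
```

Call:
servo_tool([
  {"delta_rot":[0,0,-0.05],"offset":[16,-30,0],"hand":0.1},
  {"delta_rot":[0,0,-0.05],"offset":[16,-30,0],"hand":0.1},
  {"delta_rot":[0,0,-0.05],"offset":[16,-30,0],"hand":0.1},
  {"delta_rot":[0,0,-0.05],"offset":[16,-30,0],"hand":0.1},
  {"delta_rot":[0,0,-0.05],"offset":[16,-30,0],"hand":0.1},
  {"delta_rot":[0,0,0],"offset":[16,-30,0],"hand":0.1},
  {"delta_rot":[0,0,0],"offset":[16,-30,0],"hand":0.1},
  {"delta_rot":[0,0,0],"offset":[16,-20,0],"hand":0.1},
])

```text
t: 28.2
tcp_pos: [605.6, -245.1, 149.2]
tool_rot: [0.424, 0.906, -0.0, 0.001]
wrist_force: [-0.3, 0.2, -0.6]
gripper_width: 0.291
grasp_force: 59.2
```

Call:
servo_tool([
  {"delta_rot":[0,0,0],"offset":[0,0,0],"hand":0.1},
  {"delta_rot":[0,0,0],"offset":[0,0,0],"hand":0.1},
  {"delta_rot":[0,0,0],"offset":[0,0,0],"hand":0.1},
])

```text
t: 28.45
tcp_pos: [604.4, -241.5, 148.5]
tool_rot: [0.423, 0.906, 0.0, -0.0]
wrist_force: [-0.2, 0.3, -0.9]
gripper_width: 0.288
grasp_force: 59.2
```

Call:
servo_tool([
  {"delta_rot":[0,0,0],"offset":[0,0,-35],"hand":0.1},
  {"delta_rot":[0,0,0],"offset":[0,0,-35],"hand":0.1},
  {"delta_rot":[0,0,0],"offset":[0,0,-30],"hand":0.1},
  {"delta_rot":[0,0,0],"offset":[0,0,-17],"hand":0.1},
  {"delta_rot":[0,0,0],"offset":[0,0,0],"hand":0.1},
  {"delta_rot":[0,0,0],"offset":[0,0,0],"hand":0.1},
  {"delta_rot":[0,0,0],"offset":[0,0,0],"hand":0.45},
  {"delta_rot":[0,0,0],"offset":[0,0,0],"hand":0.45},
])

```text
t: 29.12
tcp_pos: [606.2, -242.2, 33.9]
tool_rot: [0.423, 0.906, -0.0, 0.002]
wrist_force: [-0.8, -0.4, 0.5]
gripper_width: 0.45
grasp_force: 0.0
```

Call:
servo_tool([
  {"delta_rot":[0,0,0],"offset":[0,0,0],"hand":0.45},
  {"delta_rot":[0,0,0],"offset":[0,0,30],"hand":0.45},
  {"delta_rot":[0,0,0],"offset":[0,0,35],"hand":0.45},
  {"delta_rot":[0,0,0],"offset":[0,0,30],"hand":0.45},
  {"delta_rot":[0,0,0.12],"offset":[-15,20,0],"hand":0.7},
  {"delta_rot":[0,0,0.12],"offset":[-15,20,0],"hand":0.7},
  {"delta_rot":[0,0,0.12],"offset":[-15,20,0],"hand":0.7},
  {"delta_rot":[0,0,0.12],"offset":[-15,20,0],"hand":0.7},
])

```text
t: 29.78
tcp_pos: [544.8, -161.5, 127.9]
tool_rot: [0.193, 0.981, -0.0, 0.001]
wrist_force: [0.2, -0.5, -0.8]
gripper_width: 0.704
grasp_force: 0.0
```

Call:
servo_tool([
  {"delta_rot":[0,0,0.12],"offset":[-15,20,0],"hand":0.7},
  {"delta_rot":[0,0,0.12],"offset":[-15,20,0],"hand":0.7},
  {"delta_rot":[0,0,0.12],"offset":[-15,20,0],"hand":0.7},
  {"delta_rot":[0,0,0.12],"offset":[-15,20,0],"hand":0.7},
  {"delta_rot":[0,0,0.12],"offset":[-15,20,-5],"hand":0.7},
  {"delta_rot":[0,0,0.12],"offset":[-15,20,-10],"hand":0.7},
  {"delta_rot":[0,0,0.12],"offset":[-15,20,-10],"hand":0.7},
  {"delta_rot":[0,0,0.12],"offset":[-15,22,-10],"hand":0.7},
])

```text
t: 30.45
tcp_pos: [425.1, 0.6, 92.4]
tool_rot: [-0.282, 0.959, -0.001, 0.001]
wrist_force: [0.5, -0.2, 0.8]
gripper_width: 0.698
grasp_force: 0.0
```

Call:
servo_tool([
  {"delta_rot":[0,0,0],"offset":[0,0,0],"hand":0.7},
  {"delta_rot":[0,0,0],"offset":[0,0,0],"hand":0.7},
  {"delta_rot":[0,0,0],"offset":[0,0,0],"hand":0.7},
])

```text
t: 30.7
tcp_pos: [426.3, -0.2, 92.6]
tool_rot: [-0.279, 0.96, -0.001, 0.001]
wrist_force: [0.9, 0.0, 0.8]
gripper_width: 0.701
grasp_force: 0.0
```

```bash
python3 - <<'E' 2>/dev/null
from h import *
c=vision.camera("top"); survey(c,[("glass",(535,-66)),("glass",(655,-75))]+[("cube",p) for p in [(405,-160),(422,-89),(423,0)]]); cv2.imwrite("pics/top10.png",c["frame"])
E
```

```text
glass (535, -66) -> (array([536.3, -65.8]), 0.97, None)
glass (655, -75) -> (array([658.2, -73.9]), 0.95, None)
cube (405, -160) -> (array([ 405. , -161.6]), 0.3, 88.0)
cube (422, -89) -> None
cube (423, 0) -> None
```

Call:
servo_tool([
  {"delta_rot":[0,0,0],"offset":[-2,1,-23],"hand":0.7},
  {"delta_rot":[0,0,0],"offset":[0,0,-25],"hand":0.7},
  {"delta_rot":[0,0,0],"offset":[0,0,-25],"hand":0.7},
  {"delta_rot":[0,0,0],"offset":[0,0,0],"hand":0.2},
  {"delta_rot":[0,0,0],"offset":[0,0,0],"hand":0.1},
  {"delta_rot":[0,0,0],"offset":[0,0,0],"hand":0.1},
  {"delta_rot":[0,0,0],"offset":[0,0,0],"hand":0.1},
  {"delta_rot":[0,0,0],"offset":[0,0,0],"hand":0.1},
])

```text
t: 31.42
tcp_pos: [424.3, 0.7, 19.7]
tool_rot: [-0.279, 0.96, -0.001, 0.001]
wrist_force: [0.6, 0.1, -0.9]
gripper_width: 0.29
grasp_force: 58.9
```

Call:
servo_tool([
  {"delta_rot":[0,0,0],"offset":[0,0,30],"hand":0.1},
  {"delta_rot":[0,0,0],"offset":[0,0,35],"hand":0.1},
  {"delta_rot":[0,0,0],"offset":[0,0,35],"hand":0.1},
  {"delta_rot":[0,0,0],"offset":[0,0,30],"hand":0.1},
  {"delta_rot":[0,0,0],"offset":[20,-21,0],"hand":0.1},
  {"delta_rot":[0,0,0],"offset":[24,-25,0],"hand":0.1},
  {"delta_rot":[0,0,-0.05],"offset":[25,-26,0],"hand":0.1},
  {"delta_rot":[0,0,-0.05],"offset":[25,-26,0],"hand":0.1},
])

```text
t: 32.08
tcp_pos: [518.3, -98.0, 150.1]
tool_rot: [-0.23, 0.973, -0.001, 0.001]
wrist_force: [0.4, -0.3, 0.3]
gripper_width: 0.292
grasp_force: 59.4
```

Call:
servo_tool([
  {"delta_rot":[0,0,-0.05],"offset":[25,-26,0],"hand":0.1},
  {"delta_rot":[0,0,-0.05],"offset":[25,-26,0],"hand":0.1},
  {"delta_rot":[0,0,-0.03],"offset":[25,-26,0],"hand":0.1},
  {"delta_rot":[0,0,0],"offset":[25,-25,0],"hand":0.1},
  {"delta_rot":[0,0,0],"offset":[0,0,0],"hand":0.1},
  {"delta_rot":[0,0,0],"offset":[0,0,0],"hand":0.1},
  {"delta_rot":[0,0,0],"offset":[0,0,0],"hand":0.1},
])

```text
t: 32.67
tcp_pos: [616.4, -199.7, 148.4]
tool_rot: [-0.167, 0.986, 0.0, -0.0]
wrist_force: [-0.3, 0.6, -1.7]
gripper_width: 0.287
grasp_force: 59.4
```

Call:
servo_tool([
  {"delta_rot":[0,0,0],"offset":[0,0,-35],"hand":0.1},
  {"delta_rot":[0,0,0],"offset":[0,0,-35],"hand":0.1},
  {"delta_rot":[0,0,0],"offset":[0,0,-30],"hand":0.1},
  {"delta_rot":[0,0,0],"offset":[0,0,-17],"hand":0.1},
  {"delta_rot":[0,0,0],"offset":[0,0,0],"hand":0.1},
  {"delta_rot":[0,0,0],"offset":[0,0,0],"hand":0.1},
  {"delta_rot":[0,0,0],"offset":[0,0,0],"hand":0.45},
  {"delta_rot":[0,0,0],"offset":[0,0,0],"hand":0.45},
])

```text
t: 33.33
tcp_pos: [618.5, -200.3, 34.2]
tool_rot: [-0.168, 0.986, -0.001, 0.002]
wrist_force: [0.4, -1.5, 0.6]
gripper_width: 0.449
grasp_force: 0.0
```

Call:
servo_tool([
  {"delta_rot":[0,0,0],"offset":[0,0,0],"hand":0.45},
  {"delta_rot":[0,0,0],"offset":[0,0,30],"hand":0.45},
  {"delta_rot":[0,0,0],"offset":[0,0,35],"hand":0.45},
  {"delta_rot":[0,0,0],"offset":[0,0,30],"hand":0.45},
  {"delta_rot":[0,0,0.072],"offset":[-24,14,0],"hand":0.7},
  {"delta_rot":[0,0,0.072],"offset":[-24,14,0],"hand":0.7},
  {"delta_rot":[0,0,0.072],"offset":[-24,14,0],"hand":0.7},
  {"delta_rot":[0,0,0.072],"offset":[-24,14,0],"hand":0.7},
])

```text
t: 34.0
tcp_pos: [520.6, -143.7, 128.0]
tool_rot: [-0.309, 0.951, -0.001, 0.001]
wrist_force: [0.5, 0.2, 0.2]
gripper_width: 0.698
grasp_force: 0.0
```

Call:
servo_tool([
  {"delta_rot":[0,0,0.072],"offset":[-24,14,-5],"hand":0.7},
  {"delta_rot":[0,0,0.072],"offset":[-24,14,-10],"hand":0.7},
  {"delta_rot":[0,0,0.072],"offset":[-24,14,-10],"hand":0.7},
  {"delta_rot":[0,0,0.072],"offset":[-25,15,-10],"hand":0.7},
  {"delta_rot":[0,0,0],"offset":[0,0,0],"hand":0.7},
  {"delta_rot":[0,0,0],"offset":[0,0,0],"hand":0.7},
  {"delta_rot":[0,0,0],"offset":[0,0,0],"hand":0.7},
])

```text
t: 34.58
tcp_pos: [425.5, -87.5, 92.8]
tool_rot: [-0.44, 0.898, -0.001, 0.001]
wrist_force: [1.0, 0.4, -0.1]
gripper_width: 0.699
grasp_force: 0.0
```

```bash
python3 - <<'E' 2>/dev/null
from h import *
c=vision.camera("scene"); survey(c,[("cube",p) for p in [(405,-160),(422,-89)]]); cv2.imwrite("pics/scene11.png",c["frame"])
c=vision.camera("top"); survey(c,[("glass",(535,-66)),("glass",(655,-75)),("cube",(405,-160)),("cube",(422,-89))]); cv2.imwrite("pics/top11.png",c["frame"])
E
```

```text
cube (405, -160) -> (array([ 409.2, -153.4]), 0.52, 42.0)
cube (422, -89) -> (array([423.2, -80.2]), 0.42, 52.0)
glass (535, -66) -> (array([536.3, -66. ]), 0.97, None)
glass (655, -75) -> (array([658.4, -74.4]), 0.97, None)
cube (405, -160) -> None
cube (422, -89) -> None
```

View pics/scene11.png

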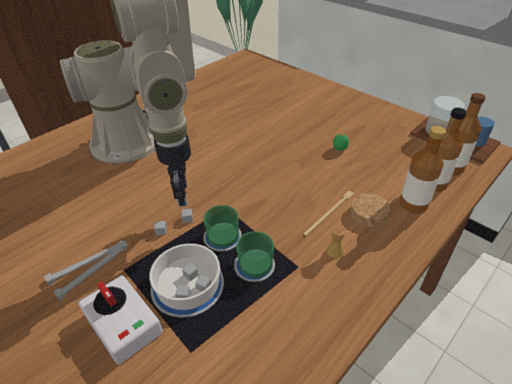

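The scene view shows three cubes in the dish at about (185,280), both tumblers on their marks, and the last two cubes at (187,215) and (160,228). I'll pick cube 4 next.

Call:
servo_tool([
  {"delta_rot":[0,0,0],"offset":[-2,0,-23],"hand":0.7},
  {"delta_rot":[0,0,0],"offset":[0,0,-25],"hand":0.7},
  {"delta_rot":[0,0,0],"offset":[0,0,-25],"hand":0.7},
  {"delta_rot":[0,0,0],"offset":[0,0,0],"hand":0.2},
  {"delta_rot":[0,0,0],"offset":[0,0,0],"hand":0.1},
  {"delta_rot":[0,0,0],"offset":[0,0,0],"hand":0.1},
  {"delta_rot":[0,0,0],"offset":[0,0,0],"hand":0.1},
  {"delta_rot":[0,0,0],"offset":[0,0,0],"hand":0.1},
])

```text
t: 35.35
tcp_pos: [423.2, -87.5, 19.7]
tool_rot: [-0.44, 0.898, -0.001, 0.001]
wrist_force: [0.1, -0.2, -1.7]
gripper_width: 0.289
grasp_force: 58.9
```

Call:
servo_tool([
  {"delta_rot":[0,0,0],"offset":[0,0,30],"hand":0.1},
  {"delta_rot":[0,0,0],"offset":[0,0,35],"hand":0.1},
  {"delta_rot":[0,0,0],"offset":[0,0,35],"hand":0.1},
  {"delta_rot":[0,0,0],"offset":[0,0,30],"hand":0.1},
  {"delta_rot":[0,0,0],"offset":[18,-20,0],"hand":0.1},
  {"delta_rot":[0,0,0.03],"offset":[21,-24,0],"hand":0.1},
  {"delta_rot":[0,0,0.03],"offset":[21,-24,0],"hand":0.1},
  {"delta_rot":[0,0,0.03],"offset":[21,-24,0],"hand":0.1},
])

```text
t: 36.02
tcp_pos: [504.2, -180.0, 150.0]
tool_rot: [-0.481, 0.877, -0.001, 0.001]
wrist_force: [0.2, -0.2, -0.5]
gripper_width: 0.292
grasp_force: 59.4
```

Call:
servo_tool([
  {"delta_rot":[0,0,0.04],"offset":[21,-24,0],"hand":0.1},
  {"delta_rot":[0,0,0.04],"offset":[21,-24,0],"hand":0.1},
  {"delta_rot":[0,0,0.04],"offset":[20,-20,0],"hand":0.1},
  {"delta_rot":[0,0,0],"offset":[0,0,0],"hand":0.1},
  {"delta_rot":[0,0,0],"offset":[0,0,0],"hand":0.1},
  {"delta_rot":[0,0,0],"offset":[0,0,0],"hand":0.1},
])

```text
t: 36.52
tcp_pos: [564.3, -246.4, 148.5]
tool_rot: [-0.532, 0.847, 0.001, -0.0]
wrist_force: [-0.3, 0.4, -1.3]
gripper_width: 0.289
grasp_force: 59.4
```

Call:
servo_tool([
  {"delta_rot":[0,0,-0.11],"offset":[-4,3,0],"hand":0.1},
  {"delta_rot":[0,0,-0.11],"offset":[-4,3,0],"hand":0.1},
  {"delta_rot":[0,0,-0.11],"offset":[0,0,-20],"hand":0.1},
  {"delta_rot":[0,0,0],"offset":[0,0,-30],"hand":0.1},
  {"delta_rot":[0,0,0],"offset":[0,0,-30],"hand":0.1},
  {"delta_rot":[0,0,0],"offset":[0,0,-25],"hand":0.1},
  {"delta_rot":[0,0,0],"offset":[0,0,-12],"hand":0.1},
  {"delta_rot":[0,0,0],"offset":[0,0,0],"hand":0.1},
])

```text
t: 37.18
tcp_pos: [553.6, -238.1, 28.5]
tool_rot: [-0.386, 0.922, 0.003, -0.002]
wrist_force: [-0.8, -0.3, -1.1]
gripper_width: 0.29
grasp_force: 59.4
```

Call:
servo_tool([
  {"delta_rot":[0,0,0],"offset":[0,0,0],"hand":0.1},
  {"delta_rot":[0,0,0],"offset":[0,0,0],"hand":0.42},
  {"delta_rot":[0,0,0],"offset":[0,0,0],"hand":0.42},
  {"delta_rot":[0,0,0],"offset":[0,0,0],"hand":0.42},
  {"delta_rot":[0,0,0],"offset":[0,0,30],"hand":0.42},
  {"delta_rot":[0,0,0],"offset":[0,0,35],"hand":0.42},
  {"delta_rot":[0,0,0],"offset":[0,0,30],"hand":0.42},
  {"delta_rot":[0,0,0],"offset":[-24,13,0],"hand":0.7},
])

```text
t: 37.85
tcp_pos: [540.9, -233.0, 135.0]
tool_rot: [-0.386, 0.923, -0.008, 0.006]
wrist_force: [2.5, -1.1, 2.1]
gripper_width: 0.545
grasp_force: 0.0
```

Call:
servo_tool([
  {"delta_rot":[0,0,0],"offset":[-25,13,0],"hand":0.7},
  {"delta_rot":[0,0,0],"offset":[-25,13,0],"hand":0.7},
  {"delta_rot":[0,0,0],"offset":[-25,13,-10],"hand":0.7},
  {"delta_rot":[0,0,0],"offset":[-25,14,-10],"hand":0.7},
  {"delta_rot":[0,0,0],"offset":[-25,14,-10],"hand":0.7},
  {"delta_rot":[0,0,0],"offset":[0,0,0],"hand":0.7},
  {"delta_rot":[0,0,0],"offset":[0,0,0],"hand":0.7},
  {"delta_rot":[0,0,0],"offset":[0,0,0],"hand":0.7},
])

```text
t: 38.52
tcp_pos: [409.2, -161.7, 97.6]
tool_rot: [-0.386, 0.923, -0.001, 0.001]
wrist_force: [0.7, -0.8, 0.6]
gripper_width: 0.702
grasp_force: 0.0
```

```bash
python3 - <<'E' 2>/dev/null
from h import *
c=vision.camera("scene"); survey(c,[("cube",p) for p in [(405,-160)]]); cv2.imwrite("pics/scene12.png",c["frame"])
c=vision.camera("top"); survey(c,[("glass",(535,-66)),("glass",(655,-75))]); cv2.imwrite("pics/top12.png",c["frame"])
cv2.imwrite("pics/crop12.png",cv2.resize(c["frame"][150:260,270:430],None,fx=5,fy=5,interpolation=cv2.INTER_CUBIC))
print(at(c,(270+0,150),26),at(c,(430,260),26), [ (p,(proj(c,np.array([[*p,26.]]))-[270,150])[0]*5) for p in [(582,-213),(571,-196),(606,-242),(618,-200),(556,-240)]])
E
```

```text
cube (405, -160) -> (array([ 408.8, -153.4]), 0.54, 42.0)
glass (535, -66) -> (array([536.3, -65.8]), 0.97, None)
glass (655, -75) -> (array([658. , -74.4]), 0.96, None)
[730.1  -6.1] [ 421.4 -442.4] [((582, -213), array([373.3504901 , 259.69090557])), ((571, -196), array([343.59112673, 279.39738746])), ((606, -242), array([423.54690731, 216.93453512])), ((618, -200), array([348.02008334, 195.79779819])), ((556, -240), array([423.33315017, 306.09408178]))]
```

View pics/crop12.png

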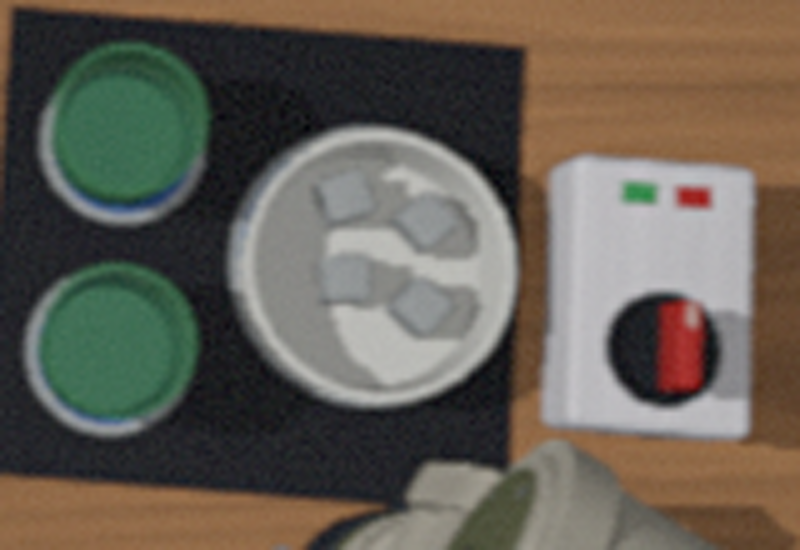

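The top crop shows four cubes lying flat in the dish, with the +y side of the floor free. The red knob bar is at about (680,345) in the crop. I'll pick the last cube and set it on the free side.

Call:
servo_tool([
  {"delta_rot":[0,0,0],"offset":[-2,2,-28],"hand":0.7},
  {"delta_rot":[0,0,0],"offset":[0,0,-25],"hand":0.7},
  {"delta_rot":[0,0,0],"offset":[0,0,-25],"hand":0.7},
  {"delta_rot":[0,0,0],"offset":[0,0,0],"hand":0.2},
  {"delta_rot":[0,0,0],"offset":[0,0,0],"hand":0.1},
  {"delta_rot":[0,0,0],"offset":[0,0,0],"hand":0.1},
  {"delta_rot":[0,0,0],"offset":[0,0,0],"hand":0.1},
  {"delta_rot":[0,0,0],"offset":[0,0,0],"hand":0.1},
])

```text
t: 39.28
tcp_pos: [407.2, -159.7, 19.7]
tool_rot: [-0.386, 0.923, -0.001, 0.001]
wrist_force: [-0.9, 0.7, -0.6]
gripper_width: 0.292
grasp_force: 58.9
```

Call:
servo_tool([
  {"delta_rot":[0,0,0],"offset":[0,0,30],"hand":0.1},
  {"delta_rot":[0,0,0],"offset":[0,0,35],"hand":0.1},
  {"delta_rot":[0,0,0],"offset":[0,0,35],"hand":0.1},
  {"delta_rot":[0,0,0],"offset":[0,0,30],"hand":0.1},
  {"delta_rot":[0,0,0.112],"offset":[20,0,0],"hand":0.1},
  {"delta_rot":[0,0,0.112],"offset":[26,-2,0],"hand":0.1},
  {"delta_rot":[0,0,0.112],"offset":[26,-2,0],"hand":0.1},
  {"delta_rot":[0,0,0.112],"offset":[26,-2,0],"hand":0.1},
])

```text
t: 39.95
tcp_pos: [505.4, -165.2, 150.1]
tool_rot: [-0.583, 0.812, -0.001, 0.001]
wrist_force: [-0.1, -0.7, -0.8]
gripper_width: 0.294
grasp_force: 59.2
```

Call:
servo_tool([
  {"delta_rot":[0,0,0.112],"offset":[26,-2,0],"hand":0.1},
  {"delta_rot":[0,0,0.112],"offset":[26,-2,0],"hand":0.1},
  {"delta_rot":[0,0,0.112],"offset":[26,-1,0],"hand":0.1},
  {"delta_rot":[0,0,0],"offset":[0,0,0],"hand":0.1},
  {"delta_rot":[0,0,0],"offset":[0,0,0],"hand":0.1},
  {"delta_rot":[0,0,0],"offset":[0,0,0],"hand":0.1},
])

```text
t: 40.45
tcp_pos: [581.3, -169.7, 148.6]
tool_rot: [0.709, -0.706, -0.0, 0.0]
wrist_force: [-0.3, 0.4, -0.5]
gripper_width: 0.292
grasp_force: 59.4
```

Call:
servo_tool([
  {"delta_rot":[0,0,0],"offset":[2,0,-30],"hand":0.1},
  {"delta_rot":[0,0,0],"offset":[0,0,-30],"hand":0.1},
  {"delta_rot":[0,0,0],"offset":[0,0,-25],"hand":0.1},
  {"delta_rot":[0,0,0],"offset":[0,0,-15],"hand":0.1},
  {"delta_rot":[0,0,0],"offset":[0,0,0],"hand":0.1},
  {"delta_rot":[0,0,0],"offset":[0,0,0],"hand":0.1},
  {"delta_rot":[0,0,0],"offset":[0,0,0],"hand":0.38},
  {"delta_rot":[0,0,0],"offset":[0,0,0],"hand":0.38},
])

```text
t: 41.12
tcp_pos: [585.0, -170.6, 50.6]
tool_rot: [0.709, -0.705, 0.002, -0.001]
wrist_force: [-0.5, -0.2, -0.1]
gripper_width: 0.377
grasp_force: 0.0
```

Call:
servo_tool([
  {"delta_rot":[0,0,0],"offset":[0,0,0],"hand":0.38},
  {"delta_rot":[0,0,0],"offset":[0,0,30],"hand":0.38},
  {"delta_rot":[0,0,0],"offset":[0,0,35],"hand":0.38},
  {"delta_rot":[0,0,0],"offset":[0,0,35],"hand":0.38},
  {"delta_rot":[0,0,0],"offset":[-35,0,0],"hand":0.38},
  {"delta_rot":[0,0,0],"offset":[-40,0,0],"hand":0.38},
  {"delta_rot":[0,0,0],"offset":[-40,0,0],"hand":0.38},
  {"delta_rot":[0,0,0],"offset":[-40,0,0],"hand":0.38},
])

```text
t: 41.78
tcp_pos: [428.0, -170.0, 149.5]
tool_rot: [0.709, -0.705, 0.001, -0.0]
wrist_force: [-0.5, -0.9, 0.2]
gripper_width: 0.38
grasp_force: 0.0
```

```bash
python3 - <<'E' 2>/dev/null
from h import *
for n in ("top","scene"):
    c=vision.camera(n); survey(c,[("glass",(535,-66)),("glass",(655,-75)),("dish",(582,-213))]); print(find(n,c,"starter_grip",79),find(n,c,"dish",0,2),find(n,c,"cube1",20,6))
    h=cv2.cvtColor(c["frame"],cv2.COLOR_BGR2HSV)
    r=cv2.inRange(h,(0,150,60),(8,255,255))|cv2.inRange(h,(172,150,60),(179,255,255))
    for k in cv2.findContours(r,cv2.RETR_EXTERNAL,cv2.CHAIN_APPROX_NONE)[0]:
        if len(k)>18: m=cv2.minAreaRect(k); print("red",m, [at(c,p,90).tolist() for p in cv2.boxPoints(m)])
    cv2.imwrite(f"pics/{n}13.png",c["frame"])
    if n=="top": T=cv2.resize(c["frame"][155:255,270:430],(800,500),interpolation=cv2.INTER_CUBIC)
cv2.imwrite("pics/crop13.png",T)
E
```

```text
glass (535, -66) -> (array([536.2, -66. ]), 0.97, None)
glass (655, -75) -> (array([658.3, -74.4]), 0.97, None)
dish (582, -213) -> (array([ 576. , -211.9]), 1.03, None)
[((531.0, -361.4), 0.57), ((601.7, -222.9), 0.44)] [((576.8, -212.8), 0.91)] [((624.7, -194.8), 0.61), ((575.2, -191.2), 0.57), ((584.3, -165.7), 0.53), ((607.6, -229.8), 0.41)]
red ((405.5, 218.5), (17.0, 9.0), 90.0) [[553.1, -345.4], [553.1, -369.2], [508.5, -366.7], [508.6, -343.0]]
glass (535, -66) -> (array([603.3, -69.1]), 2.24, None)
glass (655, -75) -> (array([603.3, -69.1]), 2.24, None)
dish (582, -213) -> (array([ 583.3, -211.1]), 0.98, None)
[((531.7, -356.2), 0.68)] [((585.3, -208.6), 0.75)] [((583.6, -198.2), 0.74), ((607.6, -247.7), 0.72), ((631.0, -205.8), 0.68), ((604.1, -179.9), 0.64), ((574.8, -238.7), 0.55), ((668.1, -80.2), 0.48)]
red ((123.00677490234375, 334.2095031738281), (3.836172103881836, 10.229792594909668), 54.462318420410156) [[638.1, -397.0], [639.1, -380.8], [647.2, -381.5], [646.1, -397.5]]
red ((106.04730224609375, 292.96624755859375), (26.736957550048828, 8.718572616577148), 54.462318420410156) [[510.8, -369.0], [510.3, -353.4], [576.6, -359.6], [576.4, -374.5]]
```

View pics/crop13.png

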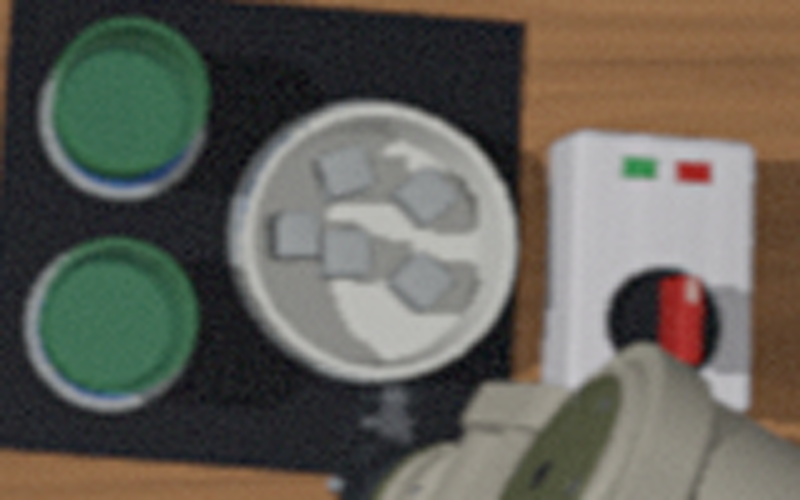

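The top crop shows all five cubes in the dish on the floor and the tumblers on their marks. Now the knob, at about (531, −361) with its bar yawed about −4°.

Call:
servo_tool([
  {"delta_rot":[0,0,-0.117],"offset":[7.5,-13.5,0],"hand":0.8},
  {"delta_rot":[0,0,-0.117],"offset":[7.5,-13.5,0],"hand":0.8},
  {"delta_rot":[0,0,-0.117],"offset":[7.5,-13.5,0],"hand":0.8},
  {"delta_rot":[0,0,-0.117],"offset":[7.5,-13.5,0],"hand":0.8},
  {"delta_rot":[0,0,-0.117],"offset":[7.5,-13.5,0],"hand":0.8},
  {"delta_rot":[0,0,-0.117],"offset":[7.5,-13.5,0],"hand":0.8},
  {"delta_rot":[0,0,-0.117],"offset":[7.5,-13.5,0],"hand":0.8},
  {"delta_rot":[0,0,-0.117],"offset":[7.5,-13.5,0],"hand":0.8},
])

```text
t: 42.85
tcp_pos: [490.4, -278.8, 148.0]
tool_rot: [-0.312, 0.95, -0.0, 0.0]
wrist_force: [0.3, -0.1, 0.8]
gripper_width: 0.801
grasp_force: 0.0
```

Call:
servo_tool([
  {"delta_rot":[0,0,-0.117],"offset":[7.5,-13.5,0],"hand":0.8},
  {"delta_rot":[0,0,-0.117],"offset":[7.5,-13.5,0],"hand":0.8},
  {"delta_rot":[0,0,-0.117],"offset":[7.5,-13.5,0],"hand":0.8},
  {"delta_rot":[0,0,-0.117],"offset":[7.5,-13.5,0],"hand":0.8},
  {"delta_rot":[0,0,-0.117],"offset":[7.5,-13.5,0],"hand":0.8},
  {"delta_rot":[0,0,-0.117],"offset":[7.5,-13.5,0],"hand":0.8},
  {"delta_rot":[0,0,0],"offset":[0,0,0],"hand":0.6},
  {"delta_rot":[0,0,0],"offset":[0,0,0],"hand":0.6},
])

```text
t: 43.52
tcp_pos: [534.7, -359.3, 147.4]
tool_rot: [0.03, 1.0, 0.0, -0.0]
wrist_force: [-0.2, 0.3, 0.1]
gripper_width: 0.6
grasp_force: 0.0
```

Call:
servo_tool([
  {"delta_rot":[0,0,0],"offset":[0,0,0],"hand":0.6},
  {"delta_rot":[0,0,0],"offset":[0,0,0],"hand":0.6},
])

```text
t: 43.68
tcp_pos: [533.8, -358.0, 148.1]
tool_rot: [0.03, 1.0, 0.0, -0.0]
wrist_force: [-0.9, 1.0, 0.3]
gripper_width: 0.601
grasp_force: 0.0
```

```bash
python3 - <<'E' 2>/dev/null
from h import *
s=telemetry.observe(); print(s["tcp_pos"],s["tool_rot"],s["wrist_force"])
c=vision.camera("top"); survey(c,[("glass",(535,-66)),("glass",(655,-75)),("dish",(582,-213))])
# knob dial (black disc) centre on console
h=cv2.cvtColor(c["frame"],cv2.COLOR_BGR2HSV)
c0=cv2.imread("pics/top12.png"); h=cv2.cvtColor(c0,cv2.COLOR_BGR2HSV)
m=cv2.inRange(h,(0,0,0),(179,255,60))|cv2.inRange(h,(0,150,60),(8,255,255))|cv2.inRange(h,(172,150,60),(179,255,255)); m[:, :385]=0; m[:,418:]=0;m[:200]=0; m[236:]=0
k=max(cv2.findContours(m,cv2.RETR_EXTERNAL,cv2.CHAIN_APPROX_NONE)[0],key=cv2.contourArea); (u,r)=cv2.minEnclosingCircle(k); print(u,r,at(c,u,52),at(c,u,60), r*1090/406)
# console outline
f=cv2.inRange(h,(0,0,140),(179,50,255)); f[:,:375]=0; f[:,424:]=0; f[:178]=0; f[240:]=0
k=max(cv2.findContours(f,cv2.RETR_EXTERNAL,cv2.CHAIN_APPROX_NONE)[0],key=cv2.contourArea); print([at(c,p,50).tolist() for p in cv2.boxPoints(cv2.minAreaRect(k))])
E
```

```text
[ 533.78257725 -358.03452904  148.0853775 ] [ 2.97468603e-02  9.99557311e-01  4.15964278e-04 -3.64386313e-04] [-0.86171672  1.00322411  0.29942091]
glass (535, -66) -> (array([536.3, -66. ]), 0.97, None)
glass (655, -75) -> (array([658.1, -74.4]), 0.96, None)
dish (582, -213) -> (array([ 576. , -211.9]), 1.03, None)
(402.5, 219.5) 10.977349281311035 [ 530.8 -362.6] [ 530.2 -359.5] 29.471208661647854
[[488.3, -293.6], [638.5, -307.3], [633.2, -421.2], [482.9, -405.4]]
```

Call:
servo_tool([
  {"delta_rot":[0,0,0],"offset":[-3,-3,-20],"hand":0.6},
  {"delta_rot":[0,0,0],"offset":[0,0,-25],"hand":0.6},
  {"delta_rot":[0,0,0],"offset":[0,0,-20],"hand":0.6},
  {"delta_rot":[0,0,0],"offset":[0,0,0],"hand":0.6},
  {"delta_rot":[0,0,0],"offset":[0,0,0],"hand":0},
  {"delta_rot":[0,0,0],"offset":[0,0,0],"hand":0},
  {"delta_rot":[0,0,0],"offset":[0,0,0],"hand":0},
  {"delta_rot":[0,0,0],"offset":[0,0,0],"hand":0},
], squeeze=30)

```text
t: 44.4
tcp_pos: [531.9, -362.6, 85.5]
tool_rot: [0.031, 1.0, -0.001, 0.001]
wrist_force: [0.8, -0.0, 2.9]
gripper_width: 0.132
grasp_force: 34.1
```

Call:
servo_tool([
  {"delta_rot":[0,0,0],"offset":[0,0,0],"hand":0},
  {"delta_rot":[0,0,0],"offset":[0,0,0],"hand":0},
  {"delta_rot":[0,0,0],"offset":[0,0,0],"hand":0},
  {"delta_rot":[0,0,0],"offset":[0,0,0],"hand":0},
])

```text
t: 44.73
tcp_pos: [531.9, -362.6, 85.4]
tool_rot: [0.031, 1.0, -0.001, 0.001]
wrist_force: [-0.2, 1.1, 6.5]
gripper_width: 0.133
grasp_force: 34.6
```

Call:
servo_tool([
  {"delta_rot":[0,0,-0.1],"offset":[0,0,0],"hand":0},
  {"delta_rot":[0,0,-0.1],"offset":[0,0,0],"hand":0},
  {"delta_rot":[0,0,-0.1],"offset":[0,0,0],"hand":0},
  {"delta_rot":[0,0,-0.1],"offset":[0,0,0],"hand":0},
  {"delta_rot":[0,0,-0.1],"offset":[0,0,0],"hand":0},
  {"delta_rot":[0,0,-0.1],"offset":[0,0,0],"hand":0},
  {"delta_rot":[0,0,-0.1],"offset":[0,0,0],"hand":0},
  {"delta_rot":[0,0,-0.1],"offset":[0,0,0],"hand":0},
])

```text
t: 45.4
tcp_pos: [532.1, -362.1, 85.4]
tool_rot: [0.419, 0.908, 0.0, 0.002]
wrist_force: [0.4, 2.1, 5.4]
gripper_width: 0.129
grasp_force: 34.4
```

Call:
servo_tool([
  {"delta_rot":[0,0,-0.1],"offset":[0,0,0],"hand":0},
  {"delta_rot":[0,0,-0.1],"offset":[0,0,0],"hand":0},
  {"delta_rot":[0,0,-0.1],"offset":[0,0,0],"hand":0},
  {"delta_rot":[0,0,-0.06],"offset":[0,0,0],"hand":0},
  {"delta_rot":[0,0,-0.04],"offset":[0,0,0],"hand":0},
  {"delta_rot":[0,0,0],"offset":[0,0,0],"hand":0},
])

```text
t: 45.9
tcp_pos: [532.3, -362.0, 85.4]
tool_rot: [0.59, 0.807, 0.001, 0.002]
wrist_force: [2.0, 2.3, 7.3]
gripper_width: 0.136
grasp_force: 34.3
```

```bash
python3 - <<'E' 2>/dev/null
from h import *
s=telemetry.observe(); print(s["tcp_pos"],s["tool_rot"],s["wrist_force"],s["ft_torque"],s["joint_torque"][5])
for n in ("top","scene"):
    c=vision.camera(n); cv2.imwrite(f"pics/{n}14.png",c["frame"])
E
```

```text
[ 532.34185369 -362.01988795   85.43310497] [5.90066654e-01 8.07352363e-01 5.68142778e-04 1.78422430e-03] [2.01641597 2.28181472 7.25395071] [ 0.53661013 -0.15182859  0.13916053] 0.54024713113904
```

Call:
servo_tool([
  {"delta_rot":[0,0,-0.05],"offset":[0,0,0],"hand":0},
  {"delta_rot":[0,0,0],"offset":[0,0,0],"hand":0},
  {"delta_rot":[0,0,0],"offset":[0,0,0],"hand":0},
  {"delta_rot":[0,0,0],"offset":[0,0,0],"hand":0},
  {"delta_rot":[0,0,0],"offset":[0,0,0],"hand":0},
  {"delta_rot":[0,0,0],"offset":[0,0,0],"hand":0},
  {"delta_rot":[0,0,0],"offset":[0,0,0],"hand":0},
  {"delta_rot":[0,0,0],"offset":[0,0,0],"hand":0},
])

```text
t: 46.67
tcp_pos: [532.4, -362.0, 85.5]
tool_rot: [0.609, 0.793, 0.001, 0.002]
wrist_force: [1.1, 1.9, 7.3]
gripper_width: 0.131
grasp_force: 35.2
```

Call:
servo_tool([
  {"delta_rot":[0,0,0],"offset":[0,0,0],"hand":0},
  {"delta_rot":[0,0,0],"offset":[0,0,0],"hand":0},
  {"delta_rot":[0,0,0],"offset":[0,0,0],"hand":0},
  {"delta_rot":[0,0,0],"offset":[0,0,0],"hand":0},
])

```text
t: 47.0
tcp_pos: [532.4, -362.0, 85.4]
tool_rot: [0.609, 0.793, 0.001, 0.002]
wrist_force: [0.7, 2.0, 5.5]
gripper_width: 0.129
grasp_force: 35.2
```

```bash
python3 - <<'E' 2>/dev/null
from h import *
s=telemetry.observe(); print(s["tool_rot"],s["wrist_force"],s["ft_torque"],s["gripper_width"])
c=vision.camera("scene"); cv2.imwrite("pics/crop15.png",cv2.resize(c["frame"][180:360,50:300],(750,540),interpolation=cv2.INTER_CUBIC))
E
```

```text
[6.08860372e-01 7.93275221e-01 5.25622075e-04 1.78758004e-03] [0.70975061 2.01630776 5.49639089] [ 0.38162905 -0.11303998  0.6979712 ] 0.12927789055666306
```

View pics/crop15.png

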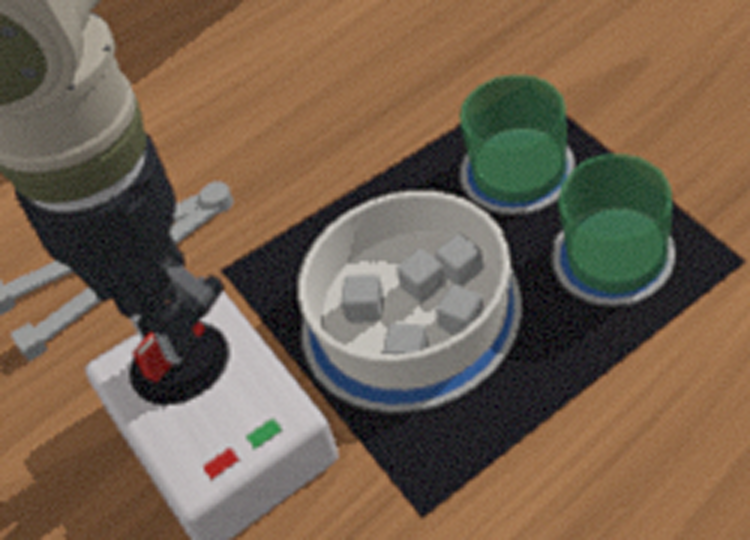

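The torque jumped from 0.14 to 0.70 N·m, so the knob is at its stop, and it has been held for over 1 s. The picture shows the knob turned and five cubes in the dish. I'll release and lift.

Call:
servo_tool([
  {"delta_rot":[0,0,0],"offset":[0,0,0],"hand":0.9},
  {"delta_rot":[0,0,0],"offset":[0,0,0],"hand":0.9},
  {"delta_rot":[0,0,0],"offset":[0,0,0],"hand":0.9},
  {"delta_rot":[0,0,0],"offset":[0,0,0],"hand":0.9},
  {"delta_rot":[0,0,0],"offset":[0,0,0],"hand":0.9},
  {"delta_rot":[0,0,0],"offset":[0,0,30],"hand":0.9},
  {"delta_rot":[0,0,0],"offset":[0,0,40],"hand":0.9},
  {"delta_rot":[0,0,0],"offset":[0,0,40],"hand":0.9},
])

```text
t: 47.72
tcp_pos: [529.8, -361.3, 193.0]
tool_rot: [0.61, 0.792, 0.0, -0.002]
wrist_force: [1.0, -0.4, 0.9]
gripper_width: 0.9
grasp_force: 0.0
```

Call:
servo_tool([
  {"delta_rot":[0,0,0],"offset":[-35,0,10],"hand":0.9},
  {"delta_rot":[0,0,0],"offset":[-35,0,10],"hand":0.9},
  {"delta_rot":[0,0,0],"offset":[-35,0,10],"hand":0.9},
  {"delta_rot":[0,0,0],"offset":[0,0,0],"hand":0.9},
  {"delta_rot":[0,0,0],"offset":[0,0,0],"hand":0.9},
  {"delta_rot":[0,0,0],"offset":[0,0,0],"hand":0.9},
  {"delta_rot":[0,0,0],"offset":[0,0,0],"hand":0.9},
])

```text
t: 48.3
tcp_pos: [426.5, -362.1, 222.9]
tool_rot: [0.61, 0.793, 0.0, 0.0]
wrist_force: [-0.0, 0.7, -0.3]
gripper_width: 0.897
grasp_force: 0.0
```

```bash
python3 - <<'E' 2>/dev/null
from h import *
for n in ("top","scene"):
    c=vision.camera(n); survey(c,[("glass",(535,-66)),("glass",(655,-75)),("dish",(582,-213))])
    print(find(n,c,"tongs",0,1),find(n,c,"stirrer",0,1),find(n,c,"jigger",0,1),find(n,c,"starter_grip",79,1))
    if n=="top": T=c["frame"]
a=cv2.resize(T[155:255,270:430],(480,300)); b=cv2.resize(c["frame"][180:360,50:300],(480,300))
cv2.imwrite("pics/fin.png",np.vstack([a,b]))
E
```

```text
glass (535, -66) -> (array([536.3, -65.9]), 0.97, None)
glass (655, -75) -> (array([658.2, -74.2]), 0.95, None)
dish (582, -213) -> (array([ 576., -212.]), 1.03, None)
[((383.1, -335.3), 0.92)] [((683.9, 161.1), 0.73)] [((771.0, 78.1), 0.4)] [((528.4, -359.4), 0.52)]
glass (535, -66) -> (array([603.5, -69.3]), 2.24, None)
glass (655, -75) -> (array([603.5, -69.3]), 2.24, None)
dish (582, -213) -> (array([ 583.2, -211. ]), 0.98, None)
[((375.3, -331.3), 0.76)] [((678.0, 179.2), 0.8)] [((575.6, -196.6), 0.71)] [((531.3, -355.9), 0.64)]
```

View pics/fin.png

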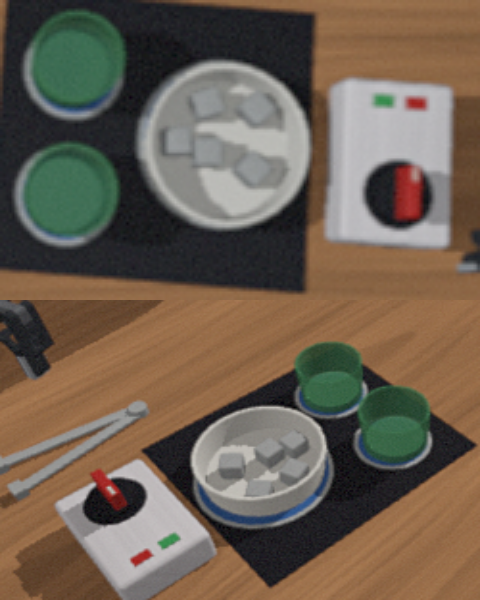

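The picture shows the knob back at rest, five cubes in the dish, both tumblers on their marks and the arm clear, so I'm handing in.

```bash
python3 -c "
from workcell import ctrl; print(ctrl.sign_off())"
```

```text
the job is handed in; nothing more can be done
None
```

I handed the job in, and the sign-off returned no verdict: in the last pictures the dish is about 4 mm off its mark's centre, both tumblers are on theirs, all five cubes are in the dish, and the knob was held at its stop for over a second and has sprung back.

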